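Set a scored glass plate for snapping

TASK

Get the scored glass plate ready for snapping: with the fingertips push it square against the fence and along the fence towards you, until its scored line lies right over the near end of the board and the strip beyond the line overhangs. Then tip the steel hold-down bar over onto the plate, so that it lies down on it. Only push things, do not grasp or lift the plate, and leave everything else standing where it is.

Things in the scene. Friction and masses are not known exactly. Their poses are not given: they have to be found in the camera images.
- snap_board: dark grey break-off board, 220 (x) x 180 (y) x 30 mm tall, fixed to the bench; origin: centre of its underside; x points away from the robot along the fence, y to the left, away from the fence. The plate slides on its flat upper face (z = 30 mm). The fence, an aluminium rule 14 mm wide, rises 10 mm above that face along the whole right side; the face that guides the plate lies at y = -55 mm
- break_edge (a point): point on the break edge, the steel-tipped near end of the board's upper face, where the face ends: board coordinates (-110, -10, 30) mm; axes as the board's
- plate: thin glass plate with a white coating on top, 130 (x) x 90 (y) x 6 mm, 0.12 to 0.24 kg, lying loose and a little askew on the board, to the left of the fence; origin: centre of its underside, axes nearly as the board's
- score_line (a point): middle of the dark scored line across the plate's top, 30 mm from its near end: plate coordinates (-35, 0, 6) mm; axes as the plate's
- bar_hinge (a point): middle of the hold-down bar's hinge pin, outside the fence near the board's near end: board coordinates (-85, -78, 48) mm; the pin lies along the board's x, between two cheeks 26 mm high above the board's face
- hold_bar (a joint): hinge angle of the hold-down bar. 1.4 to 1.85 rad at the start: it stands up at the fence. 0: level, pointing to the left (board y), its foot lying on the plate (-0.08 with no plate below). Stiff, damped hinge: standing up, the bar stays where it is left; pushed below about 0.9 rad it sinks slowly by its own weight (0.2 kg) onto the plate, in a few seconds; 1 to 3 N at its end move it
- bar_tip (a point): middle of the free end of the hold-down bar, a flat steel bar 24 mm wide and 8 mm thick that reaches 106 mm from the pin, with a black rubber foot below (38 to 90 mm from the pin, 8 mm thick)
- tweezers: steel tweezers 133 mm long, 10 mm high, lying to the left of the board; a bystander; origin: centre of its underside
- marker_0: felt marker 133 mm long, 15 mm thick, lying to the left of the board; a bystander; origin: centre of its underside
- vial_green: glass vial with ribbed cap and greenish contents, 45 mm wide, 79 mm tall, round the board's far right corner; a bystander; origin: centre of its underside
- vial_pink: glass vial with ribbed cap and pinkish contents, 45 mm wide, 79 mm tall, round the board's far right corner; a bystander; origin: centre of its underside
- sample_pot_0: white sample pot with screw lid, 49 mm wide, 59 mm tall, round the board's far right corner; a bystander; origin: centre of its underside
- petri_1: small round plastic dish, 58 mm wide, 12 mm tall, beyond the board's far end; a bystander; origin: centre of its underside

How it is judged:
On the way, in this order (a step that is already met when the one before it is completed fails the run):
1. the plate lies square against the fence with its scored line over the board's end, the hold-down bar still up (x of score_line in the frame of break_edge between -0.005 and 0.005 m and y of plate in the frame of snap_board below -0.006 m and angle between the x axis of plate and the x axis of snap_board, either way round below 0.05 rad and z of plate in the frame of snap_board between 0.027 and 0.034 m and value of joint hold_bar above 1.1 rad), for 0.2 s.
2. the hold-down bar lies on the plate (value of joint hold_bar below 0.04 rad), for 0.2 s.
At the end, for the whole second after the job is handed in: the scored line within 5 mm of the board's end, the plate flat on the board, its right side within 4 mm of the fence and parallel to it within 0.05 rad, at rest, and the hold-down bar lying on it (hinge within 0.04 rad of level) (x of score_line in the frame of break_edge between -0.005 and 0.005 m and y of plate in the frame of snap_board below -0.006 m and angle between the x axis of plate and the x axis of snap_board, either way round below 0.05 rad and z of plate in the frame of snap_board between 0.027 and 0.034 m and value of joint hold_bar between -0.04 and 0.04 rad and linear speed of plate below 0.01 m/s); the robot touches nothing.
It fails at once if the plate is lifted off the board (more than 8 mm) or carried (z of plate in the frame of snap_board above 0.038 m).
It fails at once if the plate is tipped (more than 0.12 rad) or falls off (angle between plate's own z axis and vertical above 0.12 rad or z of plate in the frame of snap_board below 0.02 m).
It fails at once if a bystander is moved more than 15 mm (distance of any of tweezers, marker_0, vial_green, vial_pink, sample_pot_0, petri_1 from where it was at the start of the episode above 0.015 m).
It also fails if it takes over 56 s, if anything falls off the work surface, if the arm or the gripper's body presses on something with over 40 N, if the wrist force passes 120 N, or if a joint passes its speed limit or range.

ROBOT

A 6-joint arm with a two-finger parallel gripper is mounted at the origin on a cart in front of the work surface, level with it; the furniture and walls round the work are solid. World frame = base frame: x ahead of the robot, y to its left, z up, the work surface at z = 0. Lengths are in m, angles in rad, forces in N, time in s.
With the tool pointing down it reaches from about 0.375 to 0.9 m from the base axis. Payload 3.1 kg.
Tool frame: the origin (TCP) lies between the finger pads; the fingertips stand 22 mm ahead of it and the grasp point (between the pads) lies 3 mm ahead of it; z points along the fingers, y is the direction in which the jaws open and shut (so a half turn about z gives the same grasp; the last joint's range is limited). The gripper opens to 87 mm and grips with 3 to 60 N. Pads are 19 mm wide; open, the fingers measure 117 mm over their backs; the gripper's body (75 mm by 190 mm) begins 51 mm behind the grasp point.
Start: joints at [1.056, 0.527, 1.433, -0, 1.181, -0.178], TCP at [0.206, 0.59, 0.245] pointing down, gripper open.
Joint ranges: [-3.08, 3.08], [-0.75, 2.2], [0.22, 2.44], [-1.43, 4.57], [0, 2.65], [-2.85, 2.85]. Speed limits (rad/s): [2.79, 2.79, 3.14, 3.14, 3.14, 3.14].

INTERFACE

Orientations are given as a rotation vector (axis times angle).
In Python, from workcell import ctrl gives the robot as it stands.
- The arm moves only by the tool apply_moves, never from a script. Its argument "series" is a list of rows, each an object of numbers: "x", "y", "z": the shift along the tool's x, y, z in units of 30 mm (1.0 is 30 mm); "rx", "ry", "rz": the turn, a rotation vector about the tool's x, y, z in units of 6 degrees (1.0 is 6 degrees). In form: [{"x": .., "y": .., "z": .., "rx": .., "ry": .., "rz": ..}, ...]. A call has 1 to 10 rows; each row shifts and turns the commanded pose from where the row before left it, along the tool's axes as they then stand; what a row does not reach is not made up. A row lasts 1/12 s, in which the tool goes at most 41.7 mm and 7.16 degrees, less where a joint would pass 70% of its speed; a pose out of reach is approached as far as the arm can. A call is refused whole if a number of a shift passes 1 or a number of a turn 1, either way. A call with a gripper value outside its range is refused whole. "gripper" is the opening, from 0 (shut) to 1 (fully open), set as the call begins (left out, the last holds). The fingers move at their own pace and stop on an object; "grip_force" is the grip in N (left out, the last holds). Time passes only in rows, so rows that do not move let the fingers close. It gives the time, the measured TCP pose, the force and the opening at its end, in the units of the state.
- ctrl.read_state(): the state, without advancing time (a new reading comes with each control period).
- ctrl.get_image(name): name is "side" or "top"; returns a dict with "pixels" (384x512x3 uint8, red, green, blue), "range_z" (384x512 float32, m along the optical axis (not along the pixel's ray), 0 where there is no reading), "fovy" (degrees; the focal length in pixels is half the picture's height over the tangent of half this angle, whatever the lens; pixels are square), "cx", "cy" (the principal point, pixels), "distortion" ([k1, k2, p1, p2, k3] as OpenCV has them; the pictures are not rectified), "rvec" (rotation vector, rad) and "tvec" (3), from world to camera coordinates, as OpenCV has them. Camera axes: x right, y down, z forward; pixel columns grow to the right and rows downward; lengths in m; the calibration is good to about 2 mm. A picture is of the moment at which its call begins.
- ctrl.sign_off(): hands the job in, once; it reports no verdict.
The state is a dict: "time": time; "q": joint angles; "dq": joint speeds; "joint_efforts": joint torques, N m; "tcp_pos": TCP position; "tool_rot": TCP orientation; "ft_force": force on the tool from outside, world axes, zero at the start; "ft_torque": the same for the moment, N m; "gripper_width": opening from 0.0 (shut) to 1.0 (fully open).
Only numpy, scipy, OpenCV 4.12 (cv2) and the standard library are available. Lean on these libraries where they do the work, as an engineer would, in place of code of your own. Each camera call takes 0.05 s, during which the arm holds its last target.

## Working session

There is one attempt and no reset: what is moved stays moved. The work goes in short steps, Python scripts to look and compute and a tool call to move; the robot and the scene stay as the last step left them, time stands still between calls to the robot, and variables do not carry over. Pictures are saved under pics/ and viewed, and the job is handed in when it is done.

Besides the shell and the picture viewer there is one more tool, called after "Request:" as name([rows], argument=value, ...), one row to a line, values as JSON. apply_moves: Moves the arm, as the interface text tells. Its arguments: {"type":"object","properties":{"series":{"type":"array"},"gripper":{"type":"number"},"grip_force":{"type":"number"}},"required":["series"]}

```bash
mkdir -p pics; ls; cat > h.py <<'E'
import numpy as np, cv2
from workcell import ctrl
def cam(d):
    H,W=d['pixels'].shape[:2]; f=H/2/np.tan(np.radians(d['fovy'])/2)
    K=np.array([[f,0,d['cx']],[0,f,d['cy']],[0,0,1]]); R=cv2.Rodrigues(np.array(d['rvec'],float))[0]
    return K,np.array(d['distortion'],float),R,np.array(d['tvec'],float).reshape(3)
def ray(d,uv,z):
    K,D,R,t=cam(d); uv=np.array(uv,float).reshape(-1,1,2)
    n=cv2.undistortPoints(uv,K,D).reshape(-1,2); n=np.c_[n,np.ones(len(n))]
    C=-R.T@t; v=n@R; s=(z-C[2])/v[:,2]; return C+v*s[:,None]
def proj(d,P):
    K,D,R,t=cam(d); return cv2.projectPoints(np.array(P,float).reshape(-1,1,3),np.array(d['rvec'],float),t,K,D)[0].reshape(-1,2)
def cloud(d):
    K,D,R,t=cam(d); H,W=d['range_z'].shape
    u,v=np.meshgrid(np.arange(W),np.arange(H)); n=cv2.undistortPoints(np.stack([u,v],-1).reshape(-1,1,2).astype(float),K,D).reshape(-1,2)
    z=d['range_z'].reshape(-1,1); P=np.c_[n,np.ones(len(n))]*z; W3=(P-t)@R; W3[z[:,0]==0]=np.nan
    return W3.reshape(H,W,3)
def save(d,name,crop=None,s=1.5):
    im=d['pixels'][...,::-1]
    if crop: a,b,c,e=crop; im=im[b:e,a:c]
    cv2.imwrite('pics/'+name,cv2.resize(im,None,fx=s,fy=s,interpolation=cv2.INTER_CUBIC))
E
python3 - <<'E'
from h import *
import pickle
for n in('top','side'):
    d=ctrl.get_image(n); pickle.dump(d,open(n+'0.pkl','wb')); save(d,n+'0.png'); K,D,R,t=cam(d); print(n,-R.T@t,K[0,0],D)
print(ctrl.read_state())
E
```

```text
pics
top [ 0.43861801 -0.12394808  1.02771766] 489.9167625371314 [-0.08467453  0.          0.          0.          0.        ]
side [0.4122759  0.56394594 0.55142662] 374.59674075553426 [-0.05271111  0.          0.          0.          0.        ]
{'time': 0.1, 'q': array([ 1.05652173e+00,  5.28391446e-01,  1.43374595e+00, -3.42589391e-05,
        1.18137100e+00, -1.78485277e-01]), 'dq': array([ 0.00066963, -0.0016263 , -0.00254109, -0.00093406, -0.00173476,
       -0.00179751]), 'joint_efforts': array([-3.36757203e-04, -4.40985310e+01, -1.77150983e+01,  6.34569791e-02,
        5.35036891e-02, -5.11703115e-05]), 'tcp_pos': array([0.20562065, 0.5895763 , 0.2436672 ]), 'tool_rot': array([-5.24857975e-01, -3.09680828e+00,  2.84684587e-03]), 'ft_force': array([ 0.29634045, -0.1406026 , -0.85386263]), 'ft_torque': array([ 0.01717131,  0.03711062, -0.01598444]), 'gripper_width': 0.9961408024586758}
```

View pics/top0.png

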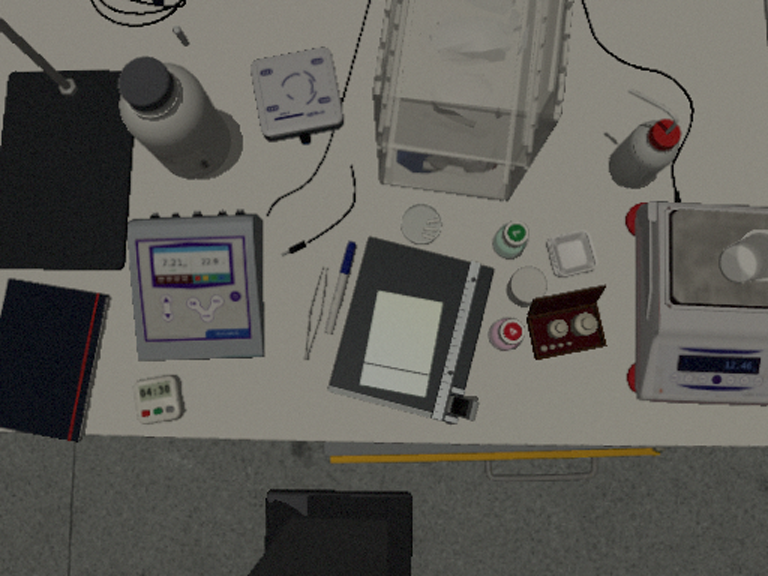

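View pics/side0.png

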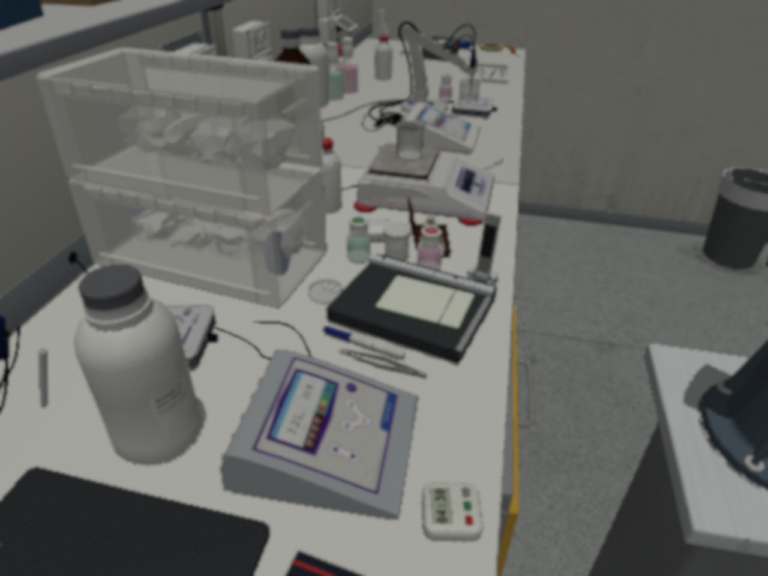

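```bash
cat >> h.py <<'E'
def lines(mask,eps=3):
    c=max(cv2.findContours(mask.astype(np.uint8),cv2.RETR_EXTERNAL,cv2.CHAIN_APPROX_NONE)[0],key=cv2.contourArea)
    return c
E
python3 - <<'E'
from h import *
import pickle
d=pickle.load(open('top0.pkl','rb')); save(d,'topz.png',(205,145,345,290),5.3)
s=pickle.load(open('side0.pkl','rb')); save(s,'sidez.png',(205,135,345,245),5.3)
g=d['pixels'].astype(int).min(2)
m=np.zeros_like(g,np.uint8); sub=g[190:270,235:302]; print(sub[::6,::4])
C=cloud(d); print(C[230,262],C[210,240],C[170,255])
E
```

```text
[[126  42  41  39  40  45  39  44  43  41  38  40  41  45  43  36  39]
 [ 72  45  43  42 107 147 142 133 104  40  41  37  42  37  39  37  44]
 [ 43  41  48  41 149 148 147 144 145 146 143 144 144 145 142  67  40]
 [ 44  40  44  45 150 149 146 151 149 147 146 146 146 146 147  38  40]
 [ 42  41  44  63 148 148 149 150 148 145 145 146 147 144 146  41  45]
 [ 45  41  44 136 153 150 151 150 150 150 148 147 148 147 122  46  44]
 [ 44  46  43 149 150 150 149 150 149 149 147 149 145 148  56  45  41]
 [ 46  44  47 155 152 149 151 155 152 148 151 150 147 147  40  42  55]
 [ 48  46 129 152 153 153 153 150 152 150 153 145 150 150  46  42 136]
 [ 51  49 154 153 146  97 102 153 154 148 150 149 151  84  48  44 132]
 [ 45  47 155 155 155 151 153 155 149 154 150 148 140  50  44 127 133]
 [ 48  68 148 155 150 155 154 153 153 150 154 153 150  43  39 140 131]
 [110 101  47  46  49  49  47  47  57 100 152 152 135  45  23 140  70]
 [124 126 126 115 109 111 111  71  47  46  44  47  42  45 137 139  68]]
[ 0.48975189 -0.12536069  0.03513743] [ 0.53002824 -0.07969599  0.03036292] [ 0.61388133 -0.10874151  0.02798517]
```

View pics/topz.png

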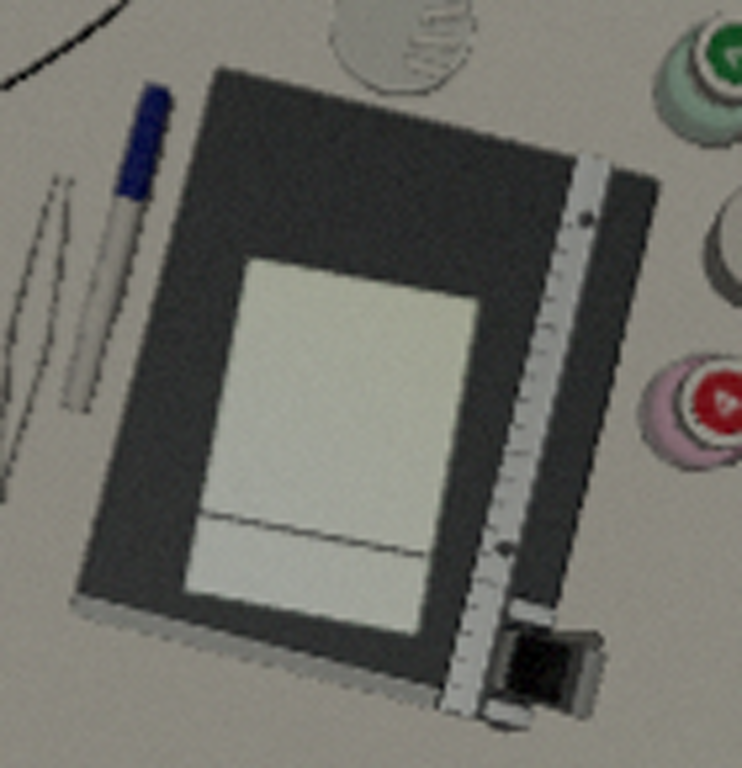

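View pics/sidez.png

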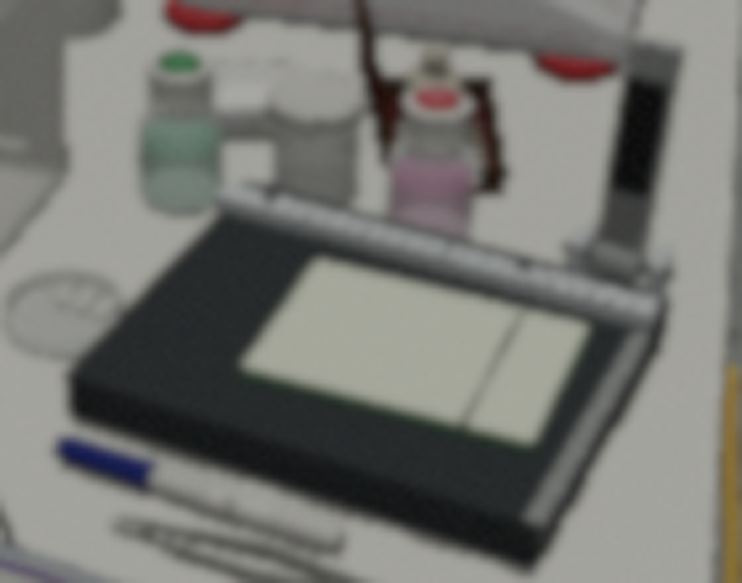

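```bash
cat > m.py <<'E'
from h import *
def px(p,o,s=5.3): return (np.array(p,float)+.5)/s-.5+np.array(o)
E
python3 - <<'E'
from m import *
import pickle
d=pickle.load(open('top0.pkl','rb')); o=(205,145)
B=ray(d,px([(219,67),(660,180),(72,604),(80,593),(440,708)],o),.03)
P=ray(d,px([(246,257),(480,298),(418,635),(184,592)],o),.036)
S=ray(d,px([(200,513),(427,554)],o),.036)
F=ray(d,px([(578,150),(440,708),(610,155),(476,715)],o),.04)
np.set_printoptions(precision=4,suppress=True)
print('B',B[:,:2]);print('P',P[:,:2]);print('S',S[:,:2],'F',F[:,:2])
n=np.linalg.norm
print('board len',n(B[0]-B[2]),n(B[0]-B[3]),'w',n(B[0]-B[1]),'plate',n(P[0]-P[1]),n(P[1]-P[2]),n(P[3]-P[0]))
an=lambda a,b:np.arctan2(*(a-b)[1::-1])
print('ang',an(B[0],B[2]),an(F[0],F[1]),an(F[2],F[3]),an(B[0],B[1])-np.pi/2,'plate',an(P[1],P[2]),an(P[0],P[3]),an(S[0],S[1])-np.pi/2)
s=pickle.load(open('side0.pkl','rb'));o=(205,135)
print('side P',ray(s,px([(318,257),(590,322),(535,444),(242,364)],o),.036)[:,:2])
print('side S',ray(s,px([(520,315),(466,427)],o),.036)[:,:2])
print('side B',ray(s,px([(72,378),(533,528)],o),.03)[:,:2])
C=cloud(d)
for n,q in dict(bar=(545,665),barend=(590,670),red=(725,400),green=(735,50),pot=(735,260),mark=(100,330)).items():
    u,v=np.round(px(q,(205,145))).astype(int); print(n,C[v,u])
E
```

```text
B [[ 0.6401 -0.0894]
 [ 0.5984 -0.262 ]
 [ 0.4306 -0.0377]
 [ 0.4348 -0.0407]
 [ 0.3939 -0.1786]]
P [[ 0.5646 -0.1016]
 [ 0.5503 -0.1919]
 [ 0.4214 -0.1696]
 [ 0.436  -0.0807]]
S [[ 0.466  -0.0861]
 [ 0.452  -0.1727]] F [[ 0.6079 -0.2289]
 [ 0.3943 -0.1781]
 [ 0.6062 -0.2413]
 [ 0.392  -0.1917]]
board len 0.2157522896735241 0.21093826694245835 w 0.1775249250884765 plate 0.09135414578773449 0.13073669112487857 0.13025120217967248
ang -0.24208601106753255 -0.23366041112752245 -0.22762094137884928 -0.23712991332621658 plate -0.17082502046107528 -0.16176257544719952 -0.16013479061993463
side P [[ 0.5476 -0.1951]
 [ 0.419  -0.1734]
 [ 0.4336 -0.0812]
 [ 0.5631 -0.1056]]
side S [[ 0.4502 -0.1712]
 [ 0.4629 -0.0855]]
side B [[ 0.6339 -0.0859]
 [ 0.4289 -0.036 ]]
bar [ 0.4138 -0.2076  0.136 ]
barend [ 0.4128 -0.222   0.1526]
red [ 0.5095 -0.2784  0.0789]
green [ 0.6395 -0.2823  0.0818]
pot [ 0.5631 -0.2858  0.0585]
mark [ 0.5373 -0.0433  0.0127]
```

```bash
cat >> m.py <<'E'
a=-0.234; U=np.array([np.cos(a),np.sin(a)]); V=np.array([-np.sin(a),np.cos(a)])
def samp(d,P):
    q=proj(d,P).astype(np.float32); g=d['pixels'].astype(np.float32).mean(2)
    return cv2.remap(g,q[:,0].copy(),q[:,1].copy(),cv2.INTER_LINEAR).ravel()
def prof(d,us,vs,z):
    return np.array([[0]]) if 0 else np.mean([samp(d,np.c_[np.outer(us,U)+v*V,np.full(len(us),z)]) for v in vs],0)
E
python3 - <<'E'
from m import *
import pickle
np.set_printoptions(precision=1,suppress=True,linewidth=150)
d=pickle.load(open('top0.pkl','rb'))
us=np.arange(.410,.450,.001)
for v in (.05,.03,.0,-.03,-.06): print('near v',v,prof(d,us,v+np.linspace(-.008,.008,9),.03))
us=np.arange(.63,.655,.001)
for v in (.05,.0,-.05): print('far v',v,prof(d,us,v+np.linspace(-.01,.01,9),.03))
for u in (.45,.53,.6):
    vs=np.arange(.05,.075,.001); print('left',u,np.array([samp(d,np.c_[np.outer(u+np.linspace(-.01,.01,9),U)+v*V,np.full(9,.03)]).mean() for v in vs]))
for u in (.48,.55,.6):
    vs=np.arange(-.1,-.07,.001); print('fence',u,np.array([samp(d,np.c_[np.outer(u+np.linspace(-.01,.01,9),U)+v*V,np.full(9,.04)]).mean() for v in vs]))
E
```

```text
near v 0.05 [132.1 132.  132.1 132.  131.6 131.2 131.5 132.  131.8 131.7 132.1 132.3 130.3 123.2 116.6 114.4 113.8 113.5 114.  114.3 113.5 105.1  83.4  59.5
  50.8  50.1  49.5  48.6  48.5  49.9  50.6  49.7  48.8  49.2  49.7  49.6  49.6  49.6  49.4  48.9  48.7]
near v 0.03 [131.9 132.1 132.2 132.4 132.5 132.5 132.2 132.  131.7 131.5 131.3 131.  130.1 124.5 116.7 114.1 114.1 113.2 114.  114.2 112.5 103.4  81.3  58.5
  50.6  49.3  48.9  49.1  49.3  49.2  49.3  49.3  50.8  54.3  57.9  61.5  63.   62.6  62.6  63.7  65.2]
near v 0.0 [131.5 131.6 132.1 132.4 132.1 131.8 132.  132.3 132.5 132.8 133.  132.3 129.8 123.2 117.  114.6 113.2 112.2 113.  113.3 111.9 102.   76.8  55.2
  48.3  48.7  49.3  49.2  49.1  49.1  49.   48.7  50.6  56.7  73.9 102.7 135.3 153.6 157.7 157.3 156.7]
near v -0.03 [131.7 132.2 132.5 132.3 132.  131.4 131.2 132.  132.7 132.8 132.4 132.  130.  123.8 118.  115.1 113.2 112.4 112.3 111.6 110.9  99.7  73.9  52.7
  47.   47.6  48.2  48.2  47.4  47.   47.3  47.9  48.   47.7  49.3  57.9  77.1 109.3 139.3 155.2 157.5]
near v -0.06 [132.1 131.5 132.1 133.  133.1 133.  132.5 
[... 1082 characters left out ...]
43.   43.1  43.1  43.2  42.5  42.6  48.8  64.3  87.2 111.4 127.3 131.7 132.2 132.3 132.2 132.  130.9 126.8 117.
  95.9]
fence 0.48 [ 53.9  51.   49.5  54.9  67.8  90.3 111.9 117.4 114.5 115.9 118.9 121.1 126.  129.6 131.5 132.1 129.3 122.4  93.9  57.6  43.3  43.3  44.1  44.6
  44.8  44.6  44.9  45.4  44.9  43.9]
fence 0.55 [ 42.   42.8  46.1  56.4  76.3 102.7 125.3 134.3 134.  133.3 132.5 132.1 131.8 130.4 128.5 128.  126.2 118.4  93.4  59.2  43.   42.7  42.6  42.6
  42.9  42.8  43.1  43.5  43.7  43.8]
fence 0.6 [ 40.8  40.3  43.1  53.8  73.3  99.4 123.1 133.4 132.8 132.1 132.2 131.7 131.  128.7 126.7 128.  126.  117.1  89.4  55.7  42.6  41.6  40.6  40.5
  40.9  40.9  41.2  40.9  40.4  41.1]
```

```bash
cat >> m.py <<'E'
CEN=.5334*U-.0267*V
def b2w(x,y): return CEN+x/1000*U+y/1000*V
def w2b(p): q=(np.asarray(p)[...,:2]-CEN); return np.stack([q@U,q@V],-1)*1000
def go(x,y,ztip,ydir=None):
    """tip target in board mm; ydir: 'x' or 'y' board axis of tool y. prints total in tool units"""
    from scipy.spatial.transform import Rotation as Ro
    s=ctrl.read_state(); R=Ro.from_rotvec(s['tool_rot']); M=R.as_matrix()
    w=b2w(x,y); t=np.r_[w,ztip/1000+.022]; 
    d=M.T@(t-s['tcp_pos'])/.030; print('shift units (current axes)',d.round(2))
    if ydir:
        best=None
        for sg in (1,-1):
            y_=sg*np.r_[(U if ydir=='x' else V),0]; z_=np.r_[0,0,-1.]; T=np.c_[np.cross(y_,z_),y_,z_]
            r=Ro.from_matrix(M.T@T).as_rotvec(); 
            print('turn units',np.degrees(r).round(1)/6,'q6',s['q'][5],'shift in target axes',(T.T@(t-s['tcp_pos'])/.03).round(2))
def st():
    s=ctrl.read_state(); tip=s['tcp_pos']-[0,0,.022]; print('t',round(s['time'],2),'tip board',w2b(tip).round(1),'z',(tip[2]*1000).round(1),'F',s['ft_force'].round(2),'Fboard',(s['ft_force'][:2]@U).round(1),(s['ft_force'][:2]@V).round(1),'grip',round(s['gripper_width'],2),'rot',s['tool_rot'].round(3),'q',s['q'].round(2))
E
python3 - <<'E'
from m import *
import pickle
st()
d=pickle.load(open('top0.pkl','rb')); C=cloud(d); c=C.reshape(-1,3); b=w2b(c)
m=(b[:,0]>-115)&(b[:,0]<-55)&(b[:,1]<-62)&(b[:,1]>-130)&(c[:,2]>.08)
print(np.c_[b[m],c[m,2]*1000].round(0)[::12])
for x,y in((-21,79),(-21,47)): print(b2w(x,y))
go(-21,79,60,'x')
E
```

```text
t 0.1 tip board [-470.1  647.9] z 221.7 F [ 0.3  -0.14 -0.85] Fboard 0.3 -0.1 grip 1.0 rot [-5.250e-01 -3.097e+00  3.000e-03] q [ 1.06  0.53  1.43 -0.    1.18 -0.18]
[[-76. -72.  90.]
 [-76. -77. 124.]
 [-78. -77. 124.]
 [-82. -72.  91.]
 [-77. -88. 141.]
 [-81. -79. 132.]
 [-86. -72.  95.]
 [-80. -89. 145.]
 [-84. -80. 135.]
 [-90. -72.  89.]
 [-84. -88. 145.]
 [-88. -79. 135.]
 [-93. -73.  92.]
 [-87. -89. 145.]
 [-91. -83. 139.]
 [-94. -79. 132.]
 [-97. -83.  95.]
 [-97. -86. 117.]
 [-95. -94. 152.]]
[ 0.51056223 -0.06793572]
[ 0.50314238 -0.09906361]
shift units (current axes) [-16.82 -17.33   5.42]
turn units [-0.01666667  0.01666667 14.03333333] q6 -0.17848527682923312 shift in target axes [-18.96  14.97   5.39]
turn units [ -0.01666667  -0.01666667 -15.96666667] q6 -0.17848527682923312 shift in target axes [ 18.96 -14.97   5.39]
```

Request:
apply_moves([
  {"rz": 1},
  {"rz": 1},
  {"rz": 1},
  {"rz": 1},
  {"rz": 1},
  {"rz": 1},
  {"rz": 1},
  {"rz": 1},
  {"rz": 1},
  {"rz": 1},
])

```text
invalid input at $.series[0]: expected keys x, y, z, rx, ry, rz
```

Request:
apply_moves([
  {"rz": 1},
  {"rz": 1},
  {"rz": 1},
  {"rz": 1},
  {"x": -1,"y": 0.8},
  {"x": -1,"y": 0.8},
  {"x": -1,"y": 0.8},
  {"x": -1,"y": 0.8},
  {"x": -1,"y": 0.8},
  {"x": -1,"y": 0.8},
])

```text
invalid input at $.series[0]: expected keys x, y, z, rx, ry, rz
```

Request:
apply_moves([
  {"x": -1,"y": 0.8},
  {"x": -1,"y": 0.8},
  {"x": -1,"y": 0.8},
  {"x": -1,"y": 0.8},
  {"x": -1,"y": 0.8},
  {"x": -1,"y": 0.8},
  {"x": -1,"y": 0.8},
  {"x": -1,"y": 0.8},
  {"x": -1,"y": 0.8},
  {"x": -1,"y": 0.8},
])

```text
invalid input at $.series[0]: expected keys x, y, z, rx, ry, rz
```

```bash
python3 -c "
from m import *
st();go(-21,79,60,'x')"
```

```text
t 0.1 tip board [-470.1  647.9] z 221.7 F [ 0.3  -0.14 -0.85] Fboard 0.3 -0.1 grip 1.0 rot [-5.250e-01 -3.097e+00  3.000e-03] q [ 1.06  0.53  1.43 -0.    1.18 -0.18]
shift units (current axes) [-16.82 -17.33   5.42]
turn units [-0.01666667  0.01666667 14.03333333] q6 -0.17848527682923312 shift in target axes [-18.96  14.97   5.39]
turn units [ -0.01666667  -0.01666667 -15.96666667] q6 -0.17848527682923312 shift in target axes [ 18.96 -14.97   5.39]
```

All six keys are needed.

Request:
apply_moves([
  {"x": 0,"y": 0,"z": 0,"rx": 0,"ry": 0,"rz": 1},
  {"x": 0,"y": 0,"z": 0,"rx": 0,"ry": 0,"rz": 1},
  {"x": 0,"y": 0,"z": 0,"rx": 0,"ry": 0,"rz": 1},
  {"x": 0,"y": 0,"z": 0,"rx": 0,"ry": 0,"rz": 1},
  {"x": 0,"y": 0,"z": 0,"rx": 0,"ry": 0,"rz": 1},
  {"x": 0,"y": 0,"z": 0,"rx": 0,"ry": 0,"rz": 1},
  {"x": 0,"y": 0,"z": 0,"rx": 0,"ry": 0,"rz": 1},
  {"x": 0,"y": 0,"z": 0,"rx": 0,"ry": 0,"rz": 1},
  {"x": 0,"y": 0,"z": 0,"rx": 0,"ry": 0,"rz": 1},
  {"x": 0,"y": 0,"z": 0,"rx": 0,"ry": 0,"rz": 1},
])

```text
time: 0.93
tcp_pos: [0.2057, 0.5897, 0.244]
tool_rot: [2.009, 2.415, -0.002]
ft_force: [-0.3, -0.1, 0.4]
gripper_width: 1.001
```

Request:
apply_moves([
  {"x": 0,"y": 0,"z": 0,"rx": 0,"ry": 0,"rz": 1},
  {"x": 0,"y": 0,"z": 0,"rx": 0,"ry": 0,"rz": 1},
  {"x": 0,"y": 0,"z": 0,"rx": 0,"ry": 0,"rz": 1},
  {"x": 0,"y": 0,"z": 0,"rx": 0,"ry": 0,"rz": 1},
  {"x": -1,"y": 0.8,"z": 0,"rx": 0,"ry": 0,"rz": 0},
  {"x": -1,"y": 0.8,"z": 0,"rx": 0,"ry": 0,"rz": 0},
  {"x": -1,"y": 0.8,"z": 0,"rx": 0,"ry": 0,"rz": 0},
  {"x": -1,"y": 0.8,"z": 0,"rx": 0,"ry": 0,"rz": 0},
  {"x": -1,"y": 0.8,"z": 0,"rx": 0,"ry": 0,"rz": 0},
  {"x": -1,"y": 0.8,"z": 0,"rx": 0,"ry": 0,"rz": 0},
])

```text
time: 1.77
tcp_pos: [0.3049, 0.3801, 0.2443]
tool_rot: [2.462, 1.951, -0.001]
ft_force: [0.6, 0.2, 0.4]
gripper_width: 1.0
```

Request:
apply_moves([
  {"x": -1,"y": 0.8,"z": 0,"rx": 0,"ry": 0,"rz": 0},
  {"x": -1,"y": 0.8,"z": 0,"rx": 0,"ry": 0,"rz": 0},
  {"x": -1,"y": 0.8,"z": 0,"rx": 0,"ry": 0,"rz": 0},
  {"x": -1,"y": 0.8,"z": 0,"rx": 0,"ry": 0,"rz": 0},
  {"x": -1,"y": 0.8,"z": 0,"rx": 0,"ry": 0,"rz": 0},
  {"x": -1,"y": 0.8,"z": 0,"rx": 0,"ry": 0,"rz": 0},
  {"x": -1,"y": 0.8,"z": 0,"rx": 0,"ry": 0,"rz": 0},
  {"x": -1,"y": 0.8,"z": 0,"rx": 0,"ry": 0,"rz": 0},
  {"x": -1,"y": 0.8,"z": 0,"rx": 0,"ry": 0,"rz": 0},
  {"x": -1,"y": 0.8,"z": 0,"rx": 0,"ry": 0,"rz": 0},
])

```text
time: 2.6
tcp_pos: [0.4699, 0.033, 0.2444]
tool_rot: [-2.463, -1.95, 0.001]
ft_force: [0.4, 0.5, 0.4]
gripper_width: 0.999
```

```bash
python3 -c "
from m import *
st();go(-21,79,60,'x')"
```

```text
t 2.6 tip board [-83.9 167.8] z 222.4 F [0.39 0.47 0.4 ] Fboard 0.3 0.5 grip 1.0 rot [-2.463e+00 -1.950e+00  1.000e-03] q [-0.17  0.32  1.81  0.    1.01  0.06]
shift units (current axes) [-2.97  2.09  5.41]
turn units [-0.         -0.          0.01666667] q6 0.06357601656825985 shift in target axes [-2.96  2.1   5.41]
turn units [ 0.00000000e+00 -1.66666667e-02 -2.99833333e+01] q6 0.06357601656825985 shift in target axes [ 2.96 -2.1   5.41]
```

Request:
apply_moves([
  {"x": -1,"y": 0.7,"z": 0.4,"rx": 0,"ry": 0,"rz": 0},
  {"x": -1,"y": 0.7,"z": 0.8,"rx": 0,"ry": 0,"rz": 0},
  {"x": -1,"y": 0.7,"z": 0.8,"rx": 0,"ry": 0,"rz": 0},
  {"x": 0,"y": 0,"z": 1,"rx": 0,"ry": 0,"rz": 0},
  {"x": 0,"y": 0,"z": 1,"rx": 0,"ry": 0,"rz": 0},
  {"x": 0,"y": 0,"z": 1,"rx": 0,"ry": 0,"rz": 0},
  {"x": 0,"y": 0,"z": 0.4,"rx": 0,"ry": 0,"rz": 0},
  {"x": 0,"y": 0,"z": 0,"rx": 0,"ry": 0,"rz": 0},
  {"x": 0,"y": 0,"z": 0,"rx": 0,"ry": 0,"rz": 0},
], gripper=0.8)

```text
time: 3.35
tcp_pos: [0.5087, -0.0637, 0.0842]
tool_rot: [-2.461, -1.949, 0.002]
ft_force: [0.5, 0.3, -0.5]
gripper_width: 0.804
```

```bash
python3 -c "
from m import *
st();go(-21,77,33)
d=ctrl.get_image('side');save(d,'s1.png',(170,100,370,250),4)"
```

```text
t 3.35 tip board [-23.8  82.6] z 62.2 F [ 0.46  0.33 -0.46] Fboard 0.4 0.4 grip 0.8 rot [-2.461e+00 -1.949e+00  2.000e-03] q [-0.34  0.64  1.84  0.    0.66 -0.11]
shift units (current axes) [-0.19  0.09  0.97]
```

View pics/s1.png

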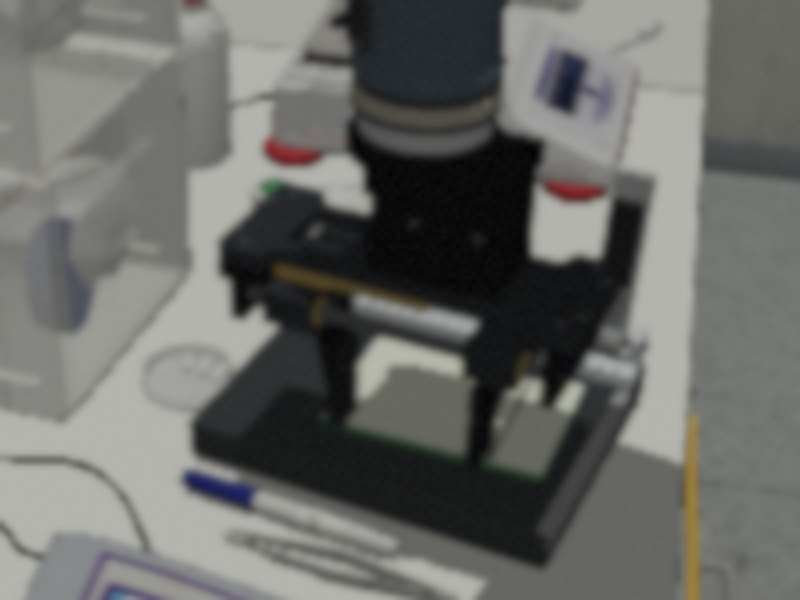

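Request:
apply_moves([
  {"x": 0,"y": 0.1,"z": 0.5,"rx": 0,"ry": 0,"rz": 0},
  {"x": 0,"y": 0,"z": 0.3,"rx": 0,"ry": 0,"rz": 0},
  {"x": 0,"y": 0,"z": 0.15,"rx": 0,"ry": 0,"rz": 0},
  {"x": 0,"y": 0,"z": 0,"rx": 0,"ry": 0,"rz": 0},
  {"x": 0,"y": 0,"z": 0,"rx": 0,"ry": 0,"rz": 0},
])

```text
time: 3.82
tcp_pos: [0.5121, -0.0645, 0.0568]
tool_rot: [2.462, 1.951, 0.0]
ft_force: [0.5, 1.0, -0.9]
gripper_width: 0.801
```

```bash
python3 -c "
from m import *
st();go(-21,45,33)"
```

```text
t 3.82 tip board [-20.3  82.7] z 34.8 F [ 0.54  1.03 -0.85] Fboard 0.3 1.1 grip 0.8 rot [2.462 1.951 0.   ] q [-0.34  0.69  1.84 -0.    0.61 -0.11]
shift units (current axes) [-1.26 -0.03  0.06]
```

Request:
apply_moves([
  {"x": -0.2,"y": 0,"z": 0.07,"rx": 0,"ry": 0,"rz": 0},
  {"x": -0.1,"y": 0,"z": 0,"rx": 0,"ry": 0,"rz": 0},
  {"x": -0.1,"y": 0,"z": 0,"rx": 0,"ry": 0,"rz": 0},
  {"x": -0.1,"y": 0,"z": 0,"rx": 0,"ry": 0,"rz": 0},
  {"x": -0.1,"y": 0,"z": 0,"rx": 0,"ry": 0,"rz": 0},
  {"x": -0.1,"y": 0,"z": 0,"rx": 0,"ry": 0,"rz": 0},
  {"x": -0.1,"y": 0,"z": 0,"rx": 0,"ry": 0,"rz": 0},
  {"x": -0.1,"y": 0,"z": 0,"rx": 0,"ry": 0,"rz": 0},
  {"x": 0,"y": 0,"z": 0,"rx": 0,"ry": 0,"rz": 0},
])

```text
time: 4.57
tcp_pos: [0.5057, -0.0913, 0.0543]
tool_rot: [-2.463, -1.95, 0.0]
ft_force: [0.8, -0.3, 1.0]
gripper_width: 0.8
```

```bash
python3 -c "
from m import *
st();go(-21,45,33)
d=ctrl.get_image('side');save(d,'s2.png',(170,100,370,250),4)"
```

```text
t 4.57 tip board [-20.3  55.1] z 32.3 F [ 0.77 -0.3   1.  ] Fboard 0.8 -0.1 grip 0.8 rot [-2.463 -1.95   0.   ] q [-0.4   0.69  1.85 -0.    0.6  -0.16]
shift units (current axes) [-0.34 -0.02 -0.02]
```

View pics/s2.png

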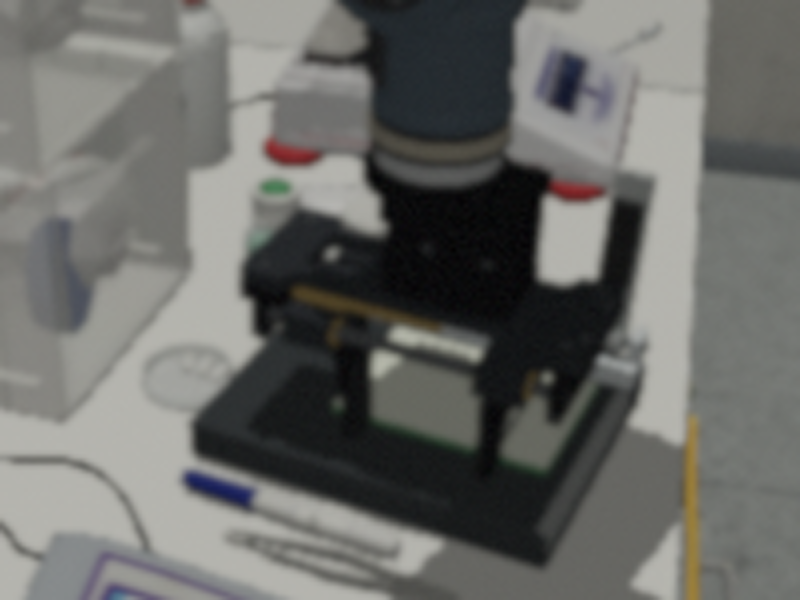

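Request:
apply_moves([
  {"x": -0.1,"y": 0,"z": 0,"rx": 0,"ry": 0,"rz": 0},
  {"x": -0.1,"y": 0,"z": 0,"rx": 0,"ry": 0,"rz": 0},
  {"x": -0.05,"y": 0,"z": 0,"rx": 0,"ry": 0,"rz": 0},
  {"x": -0.05,"y": 0,"z": 0,"rx": 0,"ry": 0,"rz": 0},
  {"x": 0,"y": 0,"z": 0,"rx": 0,"ry": 0,"rz": 0},
  {"x": 0,"y": 0,"z": 0,"rx": 0,"ry": 0,"rz": 0},
])

```text
time: 5.12
tcp_pos: [0.5038, -0.0998, 0.0542]
tool_rot: [2.463, 1.951, -0.0]
ft_force: [-0.5, 0.2, -0.8]
gripper_width: 0.8
```

```bash
python3 -c "
from m import *
st();go(-21,45,33)"
```

```text
t 5.12 tip board [-20.2  46.5] z 32.2 F [-0.52  0.15 -0.77] Fboard -0.5 0.0 grip 0.8 rot [ 2.463  1.951 -0.   ] q [-0.41  0.69  1.85 -0.    0.6  -0.18]
shift units (current axes) [-0.05 -0.03 -0.03]
```

Request:
apply_moves([
  {"x": -0.05,"y": 0,"z": 0,"rx": 0,"ry": 0,"rz": 0},
  {"x": -0.05,"y": 0,"z": 0,"rx": 0,"ry": 0,"rz": 0},
  {"x": 0,"y": 0,"z": 0,"rx": 0,"ry": 0,"rz": 0},
  {"x": 0,"y": 0,"z": 0,"rx": 0,"ry": 0,"rz": 0},
])

```text
time: 5.45
tcp_pos: [0.5038, -0.1006, 0.0543]
tool_rot: [-2.464, -1.947, -0.004]
ft_force: [4.8, 10.1, 1.2]
gripper_width: 0.802
```

```bash
python3 -c "
from m import *
st();go(-21,45,33)"
```

```text
t 5.45 tip board [-20.   45.7] z 32.3 F [ 4.8  10.09  1.16] Fboard 2.3 10.9 grip 0.8 rot [-2.464 -1.947 -0.004] q [-0.42  0.69  1.85  0.01  0.6  -0.19]
shift units (current axes) [-0.02 -0.03 -0.02]
```

Request:
apply_moves([
  {"x": 0.1,"y": 0,"z": 0,"rx": 0,"ry": 0,"rz": 0},
  {"x": 0.3,"y": 0,"z": 0,"rx": 0,"ry": 0,"rz": 0},
  {"x": 0,"y": 0,"z": -0.5,"rx": 0,"ry": 0,"rz": 0},
  {"x": 0,"y": 0,"z": -1,"rx": 0,"ry": 0,"rz": 0},
  {"x": 0,"y": 0.5,"z": -1,"rx": 0,"ry": 0,"rz": 0},
  {"x": 0,"y": 1,"z": 0,"rx": 0,"ry": 0,"rz": 0},
  {"x": 0,"y": 1,"z": 0,"rx": 0,"ry": 0,"rz": 0},
  {"x": 0,"y": 0.5,"z": 0,"rx": 0,"ry": 0,"rz": 1},
  {"x": 0,"y": 0,"z": 0,"rx": 0,"ry": 0,"rz": 1},
  {"x": 0,"y": 0,"z": 0,"rx": 0,"ry": 0,"rz": 1},
], gripper=0.45)

```text
time: 6.28
tcp_pos: [0.5947, -0.1117, 0.1293]
tool_rot: [2.74, 1.534, 0.001]
ft_force: [-0.1, 0.7, 0.3]
gripper_width: 0.454
```

Request:
apply_moves([
  {"x": 0,"y": 0,"z": 0,"rx": 0,"ry": 0,"rz": 1},
  {"x": 0,"y": 0,"z": 0,"rx": 0,"ry": 0,"rz": 1},
  {"x": 0,"y": 0,"z": 0,"rx": 0,"ry": 0,"rz": 1},
  {"x": 0,"y": 0,"z": 0,"rx": 0,"ry": 0,"rz": 1},
  {"x": 0,"y": 0,"z": 0,"rx": 0,"ry": 0,"rz": 1},
  {"x": 0,"y": 0,"z": 0,"rx": 0,"ry": 0,"rz": 1},
  {"x": 0,"y": 0,"z": 0,"rx": 0,"ry": 0,"rz": 1},
  {"x": 0,"y": 0,"z": 0,"rx": 0,"ry": 0,"rz": 1},
  {"x": 0,"y": 0,"z": 0,"rx": 0,"ry": 0,"rz": 1},
  {"x": 0,"y": 0,"z": 0,"rx": 0,"ry": 0,"rz": 1},
])

```text
time: 7.12
tcp_pos: [0.5933, -0.1112, 0.1291]
tool_rot: [3.141, -0.042, -0.001]
ft_force: [-0.3, -0.3, 0.5]
gripper_width: 0.45
```

```bash
python3 -c "
from m import *
st();go(75,-8,60,'y')
d=ctrl.get_image('top');save(d,'t3.png',(180,120,360,295),4)
d=ctrl.get_image('side');save(d,'s3.png',(170,100,370,250),4)"
```

```text
t 7.12 tip board [69.5 56.1] z 107.1 F [-0.3  -0.28  0.47] Fboard -0.2 -0.3 grip 0.45 rot [ 3.141e+00 -4.200e-02 -1.000e-03] q [-0.37  0.65  1.59 -0.    0.91  1.23]
shift units (current axes) [-0.26  2.13  1.57]
turn units [ -0.           0.         -28.01666667] q6 1.2277658894646097 shift in target axes [-0.18 -2.14  1.57]
turn units [0.         0.         1.98333333] q6 1.2277658894646097 shift in target axes [0.18 2.14 1.57]
```

View pics/t3.png

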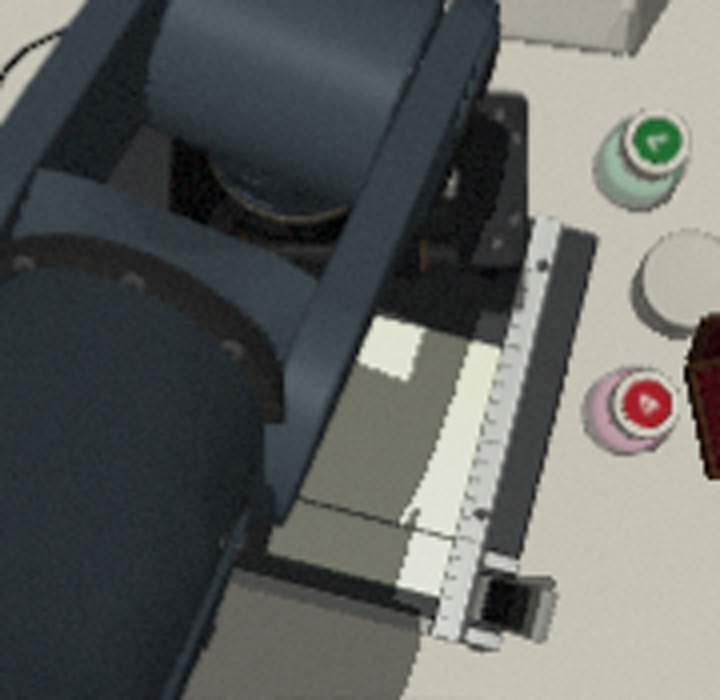

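View pics/s3.png

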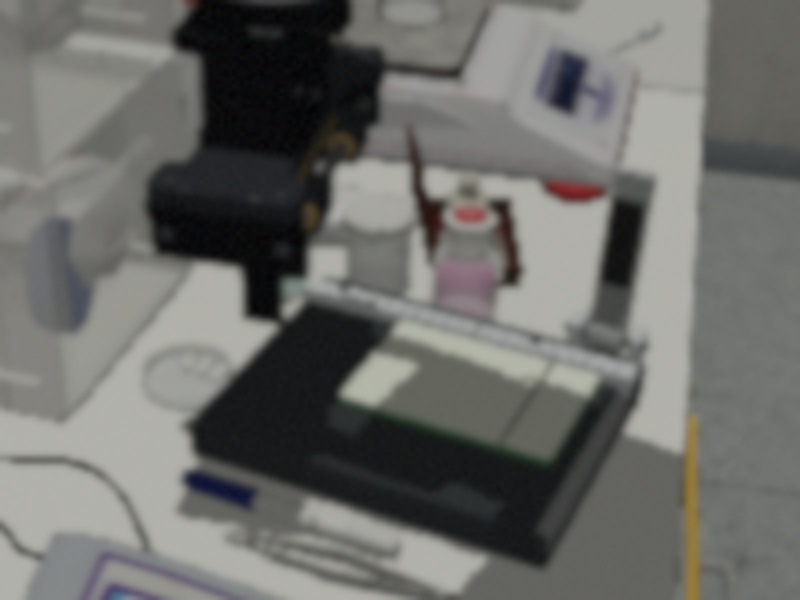

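Request:
apply_moves([
  {"x": 0,"y": 0,"z": 0,"rx": 0,"ry": 0,"rz": 1},
  {"x": 0,"y": 0,"z": 0,"rx": 0,"ry": 0,"rz": 1},
  {"x": 0.1,"y": 1,"z": 0.2,"rx": 0,"ry": 0,"rz": 0},
  {"x": 0.1,"y": 1,"z": 0.6,"rx": 0,"ry": 0,"rz": 0},
  {"x": 0,"y": 0.1,"z": 0.7,"rx": 0,"ry": 0,"rz": 0},
  {"x": 0,"y": 0,"z": 0,"rx": 0,"ry": 0,"rz": 0},
  {"x": 0,"y": 0,"z": 0,"rx": 0,"ry": 0,"rz": 0},
])

```text
time: 7.8
tcp_pos: [0.5837, -0.1737, 0.0832]
tool_rot: [-3.119, 0.361, 0.006]
ft_force: [-0.1, 0.4, 1.1]
gripper_width: 0.447
```

```bash
python3 -c "
from m import *
st();go(75,-8,33,'y')
d=ctrl.get_image('top');save(d,'t4.png',(180,120,360,295),4)
d=ctrl.get_image('side');save(d,'s4.png',(170,100,370,250),4)"
```

```text
t 7.8 tip board [74.7 -6.9] z 61.2 F [-0.13  0.39  1.08] Fboard -0.2 0.3 grip 0.45 rot [-3.119  0.361  0.006] q [-0.47  0.72  1.59  0.    0.83  1.33]
shift units (current axes) [0.01 0.04 0.94]
turn units [-5.00000000e-02 -1.66666667e-02 -2.99666667e+01] q6 1.3283020587225671 shift in target axes [-0.01 -0.04  0.94]
turn units [-0.01666667  0.03333333  0.03333333] q6 1.3283020587225671 shift in target axes [0.01 0.04 0.94]
```

View pics/t4.png

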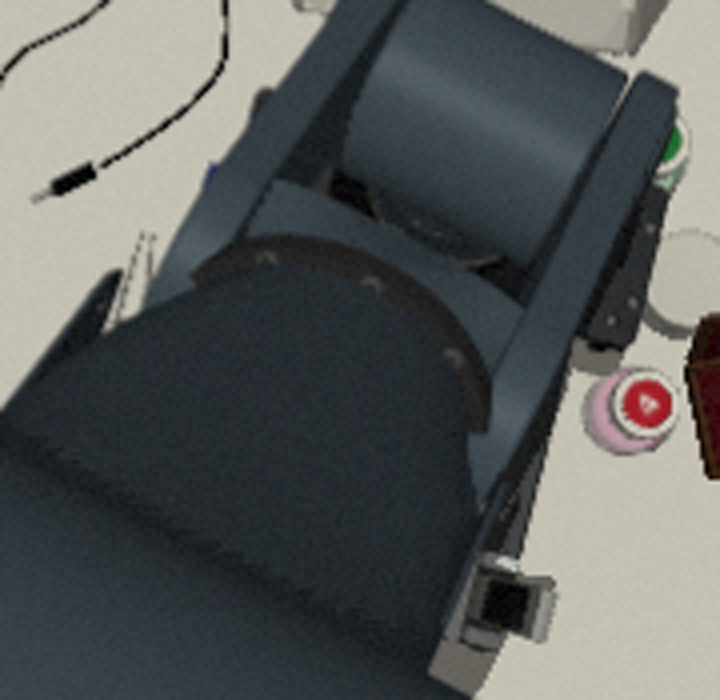

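View pics/s4.png

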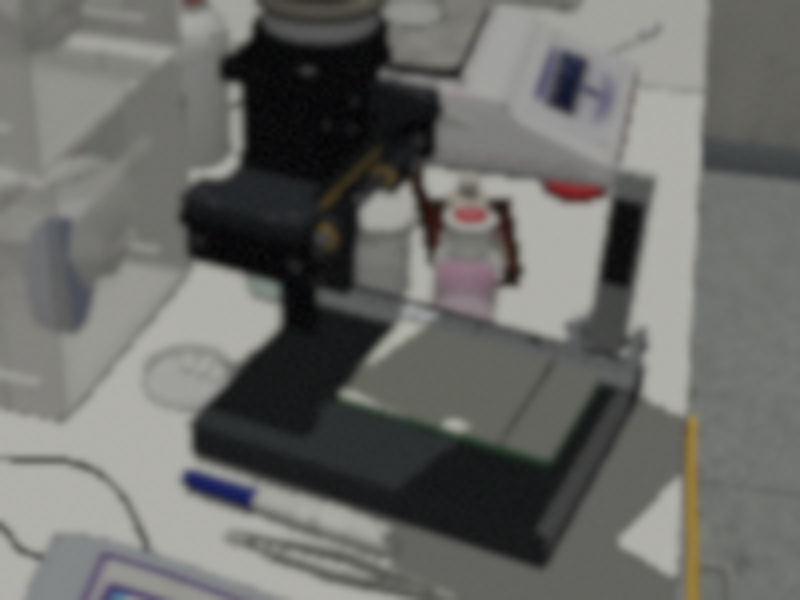

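Request:
apply_moves([
  {"x": 0,"y": 0,"z": 0.5,"rx": 0,"ry": 0,"rz": 0},
  {"x": 0,"y": 0,"z": 0.3,"rx": 0,"ry": 0,"rz": 0},
  {"x": 0,"y": 0,"z": 0.15,"rx": 0,"ry": 0,"rz": 0},
  {"x": 0,"y": 0,"z": 0,"rx": 0,"ry": 0,"rz": 0},
  {"x": 0,"y": 0,"z": 0,"rx": 0,"ry": 0,"rz": 0},
])

```text
time: 8.32
tcp_pos: [0.585, -0.1737, 0.0559]
tool_rot: [-3.121, 0.361, 0.0]
ft_force: [-0.4, 0.3, -0.5]
gripper_width: 0.447
```

```bash
python3 -c "
from m import *
st();go(9,-8,33)
o=(170,100)
d=ctrl.get_image('side');save(d,'s5.png',(170,100,370,250),4)
print(w2b(ray(d,px([(556,362),(503,445)],o,4),.036)),w2b(ray(d,px([(543,535),(194,427)],o,4),.03)))"
```

```text
t 8.32 tip board [76.  -6.6] z 33.9 F [-0.35  0.27 -0.49] Fboard -0.4 0.2 grip 0.45 rot [-3.121  0.361  0.   ] q [-0.47  0.76  1.6   0.    0.78  1.33]
shift units (current axes) [-2.23  0.04  0.03]
[[-62.93854277 -57.47478221]
 [-63.46090816  33.5988078 ]] [[-107.32803847   88.37897217]
 [ 102.35918126   91.68217746]]
```

View pics/s5.png

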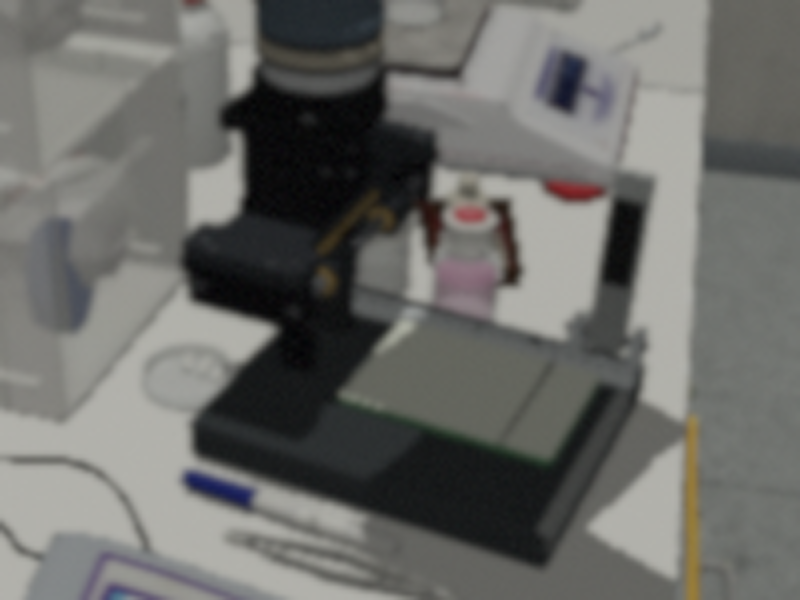

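Request:
apply_moves([
  {"x": -0.3,"y": 0,"z": 0.02,"rx": 0,"ry": 0,"rz": 0},
  {"x": -0.2,"y": 0,"z": 0,"rx": 0,"ry": 0,"rz": 0},
  {"x": -0.1,"y": 0,"z": 0,"rx": 0,"ry": 0,"rz": 0},
  {"x": -0.1,"y": 0,"z": 0,"rx": 0,"ry": 0,"rz": 0},
  {"x": -0.15,"y": 0,"z": 0,"rx": 0,"ry": 0,"rz": 0},
  {"x": -0.15,"y": 0,"z": 0,"rx": 0,"ry": 0,"rz": 0},
  {"x": -0.15,"y": 0,"z": 0,"rx": 0,"ry": 0,"rz": 0},
  {"x": -0.15,"y": 0,"z": 0,"rx": 0,"ry": 0,"rz": 0},
  {"x": 0,"y": 0,"z": 0,"rx": 0,"ry": 0,"rz": 0},
])

```text
time: 9.12
tcp_pos: [0.5461, -0.1649, 0.0553]
tool_rot: [-3.12, 0.362, 0.001]
ft_force: [-0.3, 0.2, 0.2]
gripper_width: 0.452
```

```bash
python3 -c "
from m import *
st();go(9,-8,33)
d=ctrl.get_image('side');save(d,'s6.png',(170,100,370,250),4)"
```

```text
t 9.12 tip board [36.  -7.1] z 33.3 F [-0.32  0.21  0.16] Fboard -0.4 0.1 grip 0.45 rot [-3.12e+00  3.62e-01  1.00e-03] q [-0.49  0.73  1.71 -0.    0.7   1.31]
shift units (current axes) [-0.9   0.03  0.01]
```

View pics/s6.png

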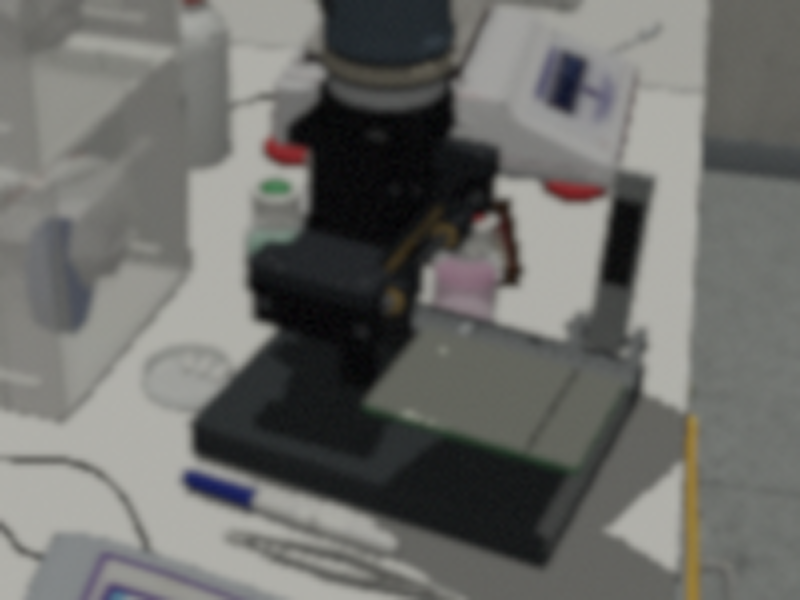

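Request:
apply_moves([
  {"x": -0.15,"y": 0,"z": 0,"rx": 0,"ry": 0,"rz": 0},
  {"x": -0.15,"y": 0,"z": 0,"rx": 0,"ry": 0,"rz": 0},
  {"x": -0.15,"y": 0,"z": 0,"rx": 0,"ry": 0,"rz": 0},
  {"x": -0.15,"y": 0,"z": 0,"rx": 0,"ry": 0,"rz": 0},
  {"x": -0.1,"y": 0,"z": 0,"rx": 0,"ry": 0,"rz": 0},
  {"x": -0.1,"y": 0,"z": 0,"rx": 0,"ry": 0,"rz": 0},
  {"x": -0.1,"y": 0,"z": 0,"rx": 0,"ry": 0,"rz": 0},
  {"x": 0,"y": 0,"z": 0,"rx": 0,"ry": 0,"rz": 0},
  {"x": 0,"y": 0,"z": 0,"rx": 0,"ry": 0,"rz": 0},
])

```text
time: 9.92
tcp_pos: [0.5199, -0.1588, 0.0551]
tool_rot: [-3.12, 0.362, 0.003]
ft_force: [-0.5, 0.0, -0.5]
gripper_width: 0.453
```

```bash
python3 -c "
from m import *
st();go(0,-8,33)
d=ctrl.get_image('side');save(d,'s7.png',(250,130,350,250),5)"
```

```text
t 9.92 tip board [ 9.2 -7.2] z 33.1 F [-0.5   0.02 -0.46] Fboard -0.5 -0.1 grip 0.45 rot [-3.12e+00  3.62e-01  3.00e-03] q [-0.5   0.71  1.77 -0.    0.66  1.3 ]
shift units (current axes) [-0.31  0.03  0.  ]
```

View pics/s7.png

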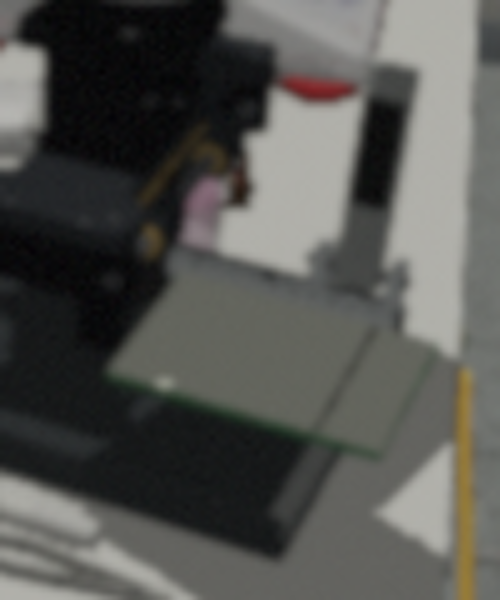

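```bash
python3 -c "
from m import *
d=ctrl.get_image('side');o=(250,130)
print(w2b(ray(d,px([(375,328),(313,440)],o,5),.036)))
g=d['pixels'].astype(float).mean(2)
np.set_printoptions(precision=0,suppress=True,linewidth=170)
xs=np.arange(-125,-85,1.)
for y in (0,15,25): print('line',y,samp(d,np.c_[[b2w(x,y) for x in xs],np.full(len(xs),.036)]))
for y in (45,55,65): print('edge',y,samp(d,np.c_[[b2w(x,y) for x in xs],np.full(len(xs),.03)]))
"
```

```text
[[-103.89252856  -54.96428061]
 [-104.91165094   39.09744388]]
line 0 [97. 98. 97. 97. 97. 98. 98. 98. 97. 97. 97. 98. 98. 98. 98. 97. 95. 94. 91. 87. 84. 83. 82. 85. 89. 92. 95. 96. 97. 98. 98. 97. 98. 98. 98. 98. 98. 97. 97. 97.]
line 15 [98. 98. 97. 97. 97. 98. 97. 97. 97. 97. 97. 98. 98. 97. 97. 96. 95. 94. 90. 85. 82. 81. 81. 85. 90. 93. 95. 97. 98. 98. 98. 98. 98. 98. 98. 98. 98. 97. 97. 97.]
line 25 [98. 98. 98. 98. 98. 98. 97. 97. 97. 97. 97. 98. 98. 98. 97. 97. 96. 94. 92. 89. 85. 83. 84. 86. 89. 93. 95. 96. 97. 97. 98. 98. 97. 97. 97. 97. 98. 98. 98. 98.]
edge 45 [98. 97. 96. 96. 95. 91. 86. 79. 71. 63. 58. 54. 56. 58. 60. 63. 64. 64. 64. 62. 60. 56. 51. 44. 37. 31. 28. 26. 25. 25. 25. 24. 24. 24. 24. 23. 23. 22. 23. 23.]
edge 55 [98. 98. 97. 97. 95. 93. 88. 81. 73. 65. 57. 56. 56. 58. 60. 62. 64. 65. 63. 62. 59. 55. 49. 43. 37. 32. 27. 25. 24. 24. 24. 23. 23. 22. 22. 22. 23. 23. 24. 24.]
edge 65 [98. 98. 98. 97. 96. 92. 87. 80. 71. 62. 57. 53. 56. 58. 61. 63. 64. 65. 65. 63. 61. 57. 52. 45. 38. 32. 27. 23. 24. 24. 23. 22. 22. 23. 23. 23. 23. 23. 23. 23.]
```

```bash
python3 -c "
from m import *
import pickle
np.set_printoptions(precision=0,suppress=True,linewidth=170)
for n in('side','top'):
  d=pickle.load(open(n+'0.pkl','rb'))
  xs=np.arange(-70,-45,1.)
  for y in (0,20): print(n,'line',y,samp(d,np.c_[[b2w(x,y) for x in xs],np.full(len(xs),.036)]))
  xs=np.arange(-125,-95,1.)
  for y in (0,20,55): print(n,'edge',y,samp(d,np.c_[[b2w(x,y) for x in xs],np.full(len(xs),.03)]))
  xs=np.arange(30,55,1.)
  for y in (0,20): print(n,'platefar',y,samp(d,np.c_[[b2w(x,y) for x in xs],np.full(len(xs),.036)]))
"
```

```text
side line 0 [162. 162. 162. 162. 162. 162. 160. 158. 156. 151. 146. 143. 141. 140. 145. 151. 155. 158. 161. 162. 162. 162. 162. 162. 162.]
side line 20 [162. 162. 162. 162. 162. 161. 159. 156. 153. 150. 147. 147. 149. 152. 155. 159. 160. 161. 162. 162. 163. 163. 163. 163. 162.]
side edge 0 [161. 159. 158. 154. 147. 137. 122. 105.  88.  71.  64.  64.  68.  80.  91.  99. 106. 110. 110. 108. 103.  96.  87.  76.  65.  56.  48.  44.  41.  40.]
side edge 20 [161. 161. 160. 159. 155. 149. 138. 124. 110.  92.  74.  69.  69.  76.  86.  96. 102. 108. 109. 109. 105.  98.  90.  78.  67.  58.  49.  45.  43.  41.]
side edge 55 [161. 161. 159. 158. 153. 146. 134. 118. 101.  83.  65.  64.  64.  75.  86.  96. 103. 108. 109. 109. 104.  98.  88.  77.  66.  56.  47.  44.  42.  42.]
side platefar 0 [163. 162. 162. 162. 162. 162. 160. 159. 155. 150. 145. 133. 121. 107.  92.  76.  64.  54.  46.  43.  42.  41.  41.  41.  41.]
side platefar 20 [162. 162. 162. 162. 161. 161. 159. 155. 150. 143. 133. 121. 105.  89.  75.  63.  53.  48.  44.  42.  41.  40.  40.  40.  41.]
top line 0 [156. 156. 155. 155. 156. 157
[... 312 characters left out ...]
. 129. 123. 118. 118. 120. 116. 113. 113. 112. 110. 103.  73.  46.  47.  47.  48.  49.]
top edge 20 [133. 132. 132. 132. 133. 134. 134. 132. 132. 133. 134. 134. 133. 131. 124. 112. 106. 110. 112. 112. 112. 112. 109.  87.  64.  55.  48.  49.  51.  50.]
top edge 55 [131. 131. 133. 133. 133. 134. 133. 133. 133. 133. 132. 131. 131. 130. 129. 125. 121. 118. 115. 113. 114. 114. 107.  98.  77.  57.  50.  49.  49.  50.]
top platefar 0 [153. 152. 153. 155. 156. 156. 156. 155. 155. 155. 153. 148. 139. 104.  69.  56.  45.  44.  43.  43.  43.  42.  41.  40.  41.]
top platefar 20 [155. 155. 155. 156. 156. 156. 157. 156. 155. 153. 146. 139.  99.  57.  45.  40.  40.  41.  43.  44.  44.  43.  42.  42.  43.]
```

Request:
apply_moves([
  {"x": -0.08,"y": 0,"z": 0,"rx": 0,"ry": 0,"rz": 0},
  {"x": -0.06,"y": 0,"z": 0,"rx": 0,"ry": 0,"rz": 0},
  {"x": -0.05,"y": 0,"z": 0,"rx": 0,"ry": 0,"rz": 0},
  {"x": -0.04,"y": 0,"z": 0,"rx": 0,"ry": 0,"rz": 0},
  {"x": 0,"y": 0,"z": 0,"rx": 0,"ry": 0,"rz": 0},
  {"x": 0,"y": 0,"z": 0,"rx": 0,"ry": 0,"rz": 0},
])

```text
time: 10.52
tcp_pos: [0.5136, -0.1573, 0.0551]
tool_rot: [-3.12, 0.362, 0.001]
ft_force: [0.0, -0.0, -0.5]
gripper_width: 0.452
```

```bash
python3 -c "
from m import *
st();go(0,-8,33)
d=ctrl.get_image('side')
np.set_printoptions(precision=0,suppress=True,linewidth=170)
xs=np.arange(-125,-95,1.)
for y in (-30,0,15,25): print('line',y,samp(d,np.c_[[b2w(x,y) for x in xs],np.full(len(xs),.036)]))
"
```

```text
t 10.52 tip board [ 2.7 -7.2] z 33.1 F [ 0.02 -0.   -0.54] Fboard 0.0 0.0 grip 0.45 rot [-3.12e+00  3.62e-01  1.00e-03] q [-0.51  0.71  1.79 -0.    0.64  1.3 ]
shift units (current axes) [-0.09  0.03  0.  ]
line -30 [97. 97. 98. 98. 98. 98. 98. 97. 97. 97. 96. 93. 91. 88. 85. 83. 85. 87. 90. 94. 96. 96. 97. 97. 98. 98. 98. 98. 98. 98.]
line 0 [97. 97. 97. 98. 97. 97. 98. 98. 97. 97. 96. 93. 90. 87. 85. 84. 86. 88. 91. 94. 96. 97. 98. 97. 97. 97. 98. 98. 97. 97.]
line 15 [98. 98. 98. 98. 98. 98. 98. 97. 97. 96. 95. 92. 88. 84. 81. 79. 81. 85. 89. 93. 95. 97. 97. 97. 97. 97. 98. 98. 98. 98.]
line 25 [98. 98. 98. 98. 97. 97. 97. 97. 97. 96. 95. 93. 90. 85. 82. 82. 83. 87. 91. 94. 96. 97. 97. 97. 97. 97. 97. 98. 98. 97.]
```

Request:
apply_moves([
  {"x": 0.15,"y": 0,"z": 0,"rx": 0,"ry": 0,"rz": 0},
  {"x": 0.3,"y": 0,"z": 0,"rx": 0,"ry": 0,"rz": 0},
  {"x": 0,"y": 0,"z": -0.8,"rx": 0,"ry": 0,"rz": 0},
  {"x": 0,"y": 0,"z": -1,"rx": 0,"ry": 0,"rz": 0},
  {"x": 0,"y": 0,"z": -1,"rx": 0,"ry": 0,"rz": 0},
  {"x": 0,"y": 0,"z": -1,"rx": 0,"ry": 0,"rz": 0},
  {"x": 0,"y": 0,"z": -1,"rx": 0,"ry": 0,"rz": 0},
  {"x": 0,"y": 0,"z": -0.8,"rx": 0,"ry": 0,"rz": 0},
  {"x": 0,"y": 1,"z": 0,"rx": 0,"ry": 0,"rz": 0},
  {"x": 0,"y": 1,"z": 0,"rx": 0,"ry": 0,"rz": 0},
], gripper=0)

```text
time: 11.4
tcp_pos: [0.5153, -0.2192, 0.2259]
tool_rot: [3.119, -0.356, 0.008]
ft_force: [0.7, -0.7, -0.2]
gripper_width: 0.001
```

Request:
apply_moves([
  {"x": -0.2,"y": 1,"z": 0,"rx": 0,"ry": 0,"rz": 0},
  {"x": -1,"y": 1,"z": 0,"rx": 0,"ry": 0,"rz": 0},
  {"x": -1,"y": 0.1,"z": 0,"rx": 0,"ry": 0,"rz": 0},
  {"x": -1,"y": 0,"z": 0,"rx": 0,"ry": 0,"rz": 0},
  {"x": 0,"y": 0,"z": 0,"rx": 0,"ry": 0,"rz": 0},
  {"x": 0,"y": 0,"z": 0,"rx": 0,"ry": 0,"rz": 0},
])

```text
time: 11.9
tcp_pos: [0.4053, -0.2579, 0.2234]
tool_rot: [-3.12, 0.365, 0.0]
ft_force: [0.8, -0.7, -0.4]
gripper_width: 0.01
```

```bash
python3 -c "
from m import *
st();go(-85,-128,108,'y')
d=ctrl.get_image('top');save(d,'t8.png',(180,120,360,295),4)
d=ctrl.get_image('side');save(d,'s8.png',(170,80,370,250),4)"
```

```text
t 11.9 tip board [ -79.3 -130.2] z 201.4 F [ 0.81 -0.7  -0.42] Fboard 1.0 -0.5 grip 0.01 rot [-3.12   0.365  0.   ] q [-0.8   0.37  1.81  0.    0.97  1.  ]
shift units (current axes) [-0.19 -0.07  3.11]
turn units [ -0.          -0.         -29.98333333] q6 1.003680450766734 shift in target axes [0.19 0.07 3.11]
turn units [-0.          0.          0.01666667] q6 1.003680450766734 shift in target axes [-0.19 -0.07  3.11]
```

View pics/t8.png

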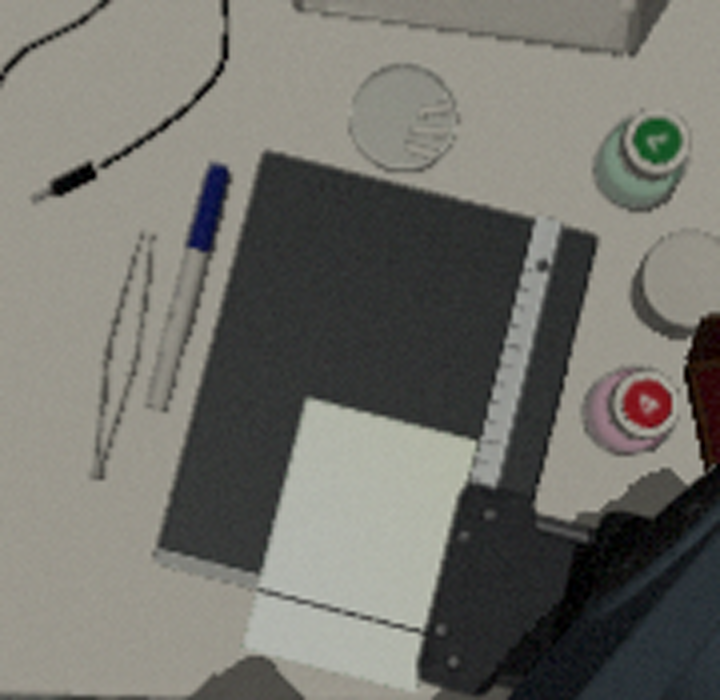

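View pics/s8.png

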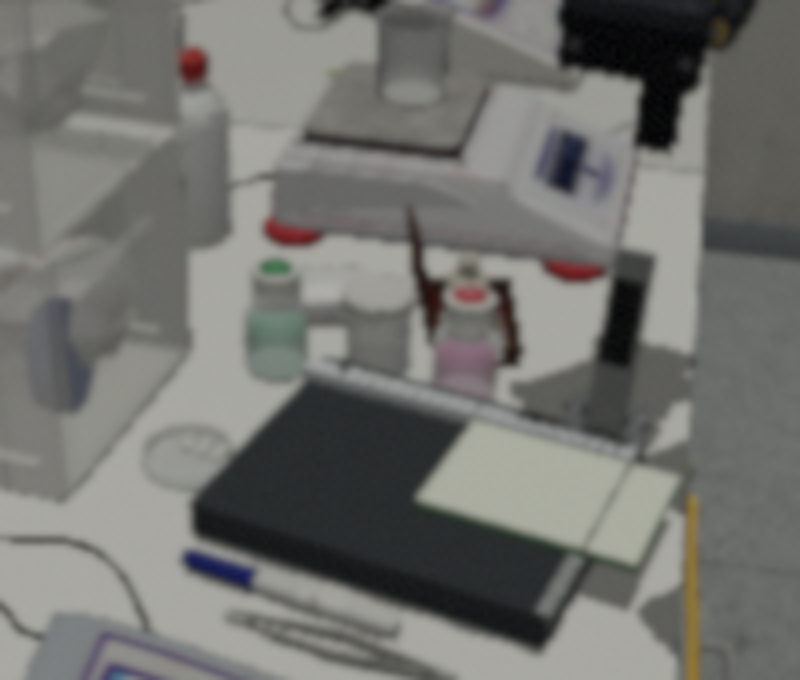

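Plate looks square at the fence with the line at the board's end (top: line from (258,588) to (432,632)). Measure it.

```bash
cat > meas.py <<'E'
from m import *
d=ctrl.get_image('top')
np.set_printoptions(precision=0,suppress=True,linewidth=190)
xs=np.arange(-120,-98,1.)
for y in (-35,-10,0,15,30): 
    p=samp(d,np.c_[[b2w(x,y) for x in xs],np.full(len(xs),.036)]); w=np.clip(130-p,0,None); print('line',y,(w*xs).sum()/w.sum(),p.min(),p.max())
xs=np.arange(-25,5,.5)
for y in (-40,-10,25):
    p=samp(d,np.c_[[b2w(x,y) for x in xs],np.full(len(xs),.036)]); print('far',y,round(xs[np.argmax(p<95)],1))
ys=np.arange(20,50,.5)
for x in (-95,-60,-25):
    p=samp(d,np.c_[[b2w(x,y) for y in ys],np.full(len(ys),.036)]); print('left',x,ys[np.argmax(p<95)])
ys=np.arange(-65,-45,.5)
for x in (-60,-45,-25):
    p=samp(d,np.c_[[b2w(x,y) for y in ys],np.full(len(ys),.036)]); print('right',x,p[::2])
E
python3 meas.py
```

```text
line -35 -109.27537725876117 103.49088 177.625
line -10 -109.19273850061863 122.125 176.47395
line 0 -108.31006528108438 109.60156 177.3226
line 15 -108.47477572884864 116.942055 177.51204
line 30 -109.40139679349643 119.510414 178.43034
far -40 -8.0
far -10 -8.5
far 25 -8.0
left -95 36.0
left -60 36.0
left -25 36.0
right -60 [ 41.  41.  40.  41.  41.  41.  40.  39.  39.  40.  41.  50.  73. 103. 141. 174. 174. 174. 174. 174.]
right -45 [ 39.  40.  40.  39.  39.  38.  37.  37.  37.  37.  38.  50.  67. 101. 141. 165. 172. 175. 176. 176.]
right -25 [133. 130. 132. 134. 133. 137. 148. 156. 151. 147. 137. 131. 152. 171. 174. 174. 173. 172. 173. 174.]
```

Request:
apply_moves([
  {"x": -0.2,"y": 0,"z": 0.6,"rx": 0,"ry": 0,"rz": 0},
  {"x": 0,"y": 0,"z": 1,"rx": 0,"ry": 0,"rz": 0},
  {"x": 0,"y": 0,"z": 1,"rx": 0,"ry": 0,"rz": 0},
  {"x": 0,"y": 0,"z": 0.5,"rx": 0,"ry": 0,"rz": 0},
  {"x": 0,"y": 0,"z": 0,"rx": 0,"ry": 0,"rz": 0},
  {"x": 0,"y": 0,"z": 0,"rx": 0,"ry": 0,"rz": 0},
])

```text
time: 12.55
tcp_pos: [0.4012, -0.2566, 0.1296]
tool_rot: [-3.12, 0.36, 0.001]
ft_force: [0.6, 0.5, 0.2]
gripper_width: 0.006
```

```bash
python3 -c "
from m import *
st();go(-85,-25,108,'y')
d=ctrl.get_image('side');save(d,'s9.png',(220,80,370,250),4)"
```

```text
t 12.55 tip board [ -83.7 -129.9] z 107.6 F [0.65 0.51 0.18] Fboard 0.5 0.6 grip 0.01 rot [-3.12e+00  3.60e-01  1.00e-03] q [-0.8   0.52  1.91  0.    0.71  1.  ]
shift units (current axes) [-0.03 -3.5  -0.01]
turn units [-1.66666667e-02 -0.00000000e+00 -2.99666667e+01] q6 0.9965114678286268 shift in target axes [ 0.04  3.5  -0.01]
turn units [-0.          0.          0.03333333] q6 0.9965114678286268 shift in target axes [-0.04 -3.5  -0.01]
```

View pics/s9.png

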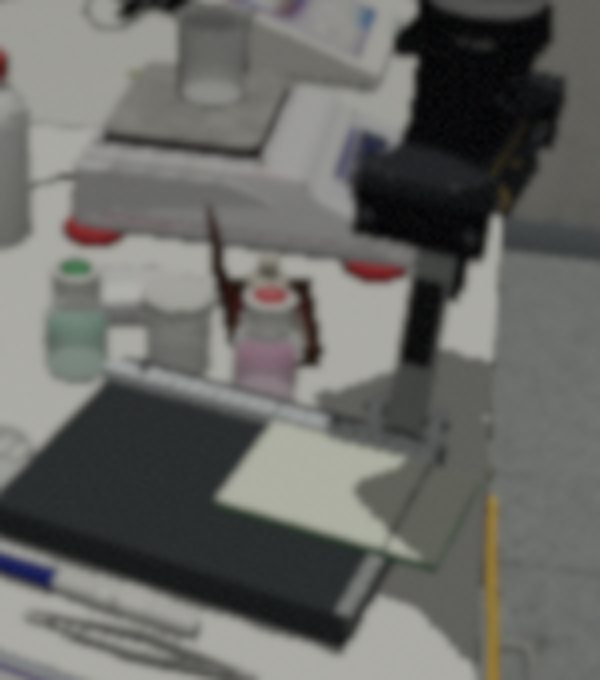

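Request:
apply_moves([
  {"x": 0,"y": -0.2,"z": 0,"rx": 0,"ry": 0,"rz": 0},
  {"x": 0,"y": -0.2,"z": 0,"rx": 0,"ry": 0,"rz": 0},
  {"x": 0,"y": -0.15,"z": 0,"rx": 0,"ry": 0,"rz": 0},
  {"x": 0,"y": -0.15,"z": 0,"rx": 0,"ry": 0,"rz": 0},
  {"x": 0,"y": -0.15,"z": 0,"rx": 0,"ry": 0,"rz": 0},
  {"x": 0,"y": -0.15,"z": 0,"rx": 0,"ry": 0,"rz": 0},
  {"x": 0,"y": -0.15,"z": 0,"rx": 0,"ry": 0,"rz": 0},
  {"x": 0,"y": -0.15,"z": 0,"rx": 0,"ry": 0,"rz": 0},
  {"x": 0,"y": -0.15,"z": 0,"rx": 0,"ry": 0,"rz": 0},
  {"x": 0,"y": -0.15,"z": 0,"rx": 0,"ry": 0,"rz": 0},
])

```text
time: 13.43
tcp_pos: [0.4114, -0.2094, 0.1301]
tool_rot: [3.121, -0.362, 0.0]
ft_force: [-0.8, -1.5, -0.8]
gripper_width: 0.008
```

```bash
python3 -c "
from m import *
st();go(-85,-25,108)
d=ctrl.get_image('side');save(d,'s10.png',(220,80,370,250),4)"
```

```text
t 13.43 tip board [-84.7 -81.6] z 108.1 F [-0.83 -1.47 -0.79] Fboard -0.5 -1.6 grip 0.01 rot [ 3.121 -0.362  0.   ] q [-0.71  0.51  1.94 -0.    0.69  1.09]
shift units (current axes) [-0.01 -1.89  0.  ]
```

View pics/s10.png

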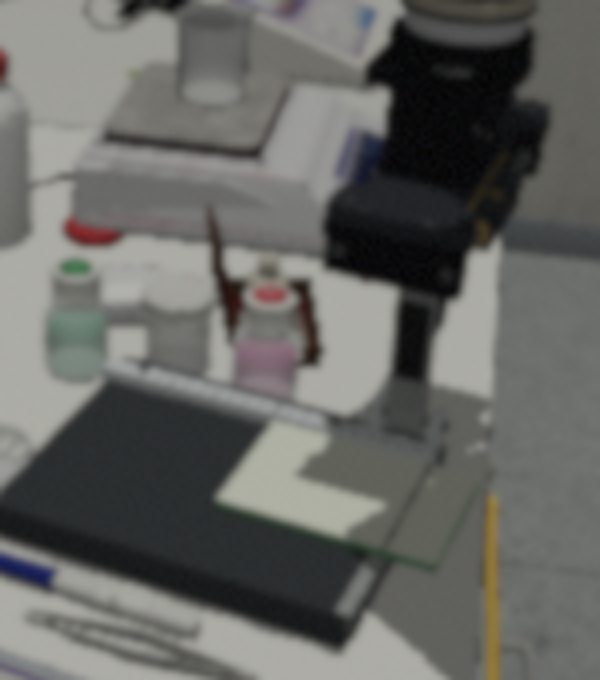

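Request:
apply_moves([
  {"x": 0,"y": -0.15,"z": 0,"rx": 0,"ry": 0,"rz": 0},
  {"x": 0,"y": -0.15,"z": 0,"rx": 0,"ry": 0,"rz": 0},
  {"x": 0,"y": -0.15,"z": 0,"rx": 0,"ry": 0,"rz": 0},
  {"x": 0,"y": -0.15,"z": 0,"rx": 0,"ry": 0,"rz": 0},
  {"x": 0,"y": -0.15,"z": 0,"rx": 0,"ry": 0,"rz": 0},
  {"x": 0,"y": -0.15,"z": 0,"rx": 0,"ry": 0,"rz": 0},
  {"x": 0,"y": -0.15,"z": 0,"rx": 0,"ry": 0,"rz": 0},
  {"x": 0,"y": -0.15,"z": 0,"rx": 0,"ry": 0,"rz": 0},
  {"x": 0,"y": -0.15,"z": 0,"rx": 0,"ry": 0,"rz": 0},
  {"x": 0,"y": 0,"z": 0,"rx": 0,"ry": 0,"rz": 0},
])

```text
time: 14.32
tcp_pos: [0.4204, -0.1691, 0.1301]
tool_rot: [-3.12, 0.361, 0.001]
ft_force: [-0.8, 1.3, -0.9]
gripper_width: 0.002
```

```bash
python3 -c "
from m import *
st();go(-85,-25,108)
d=ctrl.get_image('side');save(d,'s11.png',(220,80,370,250),4)"
```

```text
t 14.32 tip board [-85.3 -40.3] z 108.1 F [-0.82  1.31 -0.94] Fboard -1.1 1.1 grip 0.0 rot [-3.12e+00  3.61e-01  1.00e-03] q [-0.63  0.5   1.96  0.    0.68  1.17]
shift units (current axes) [ 0.01 -0.51  0.  ]
```

View pics/s11.png

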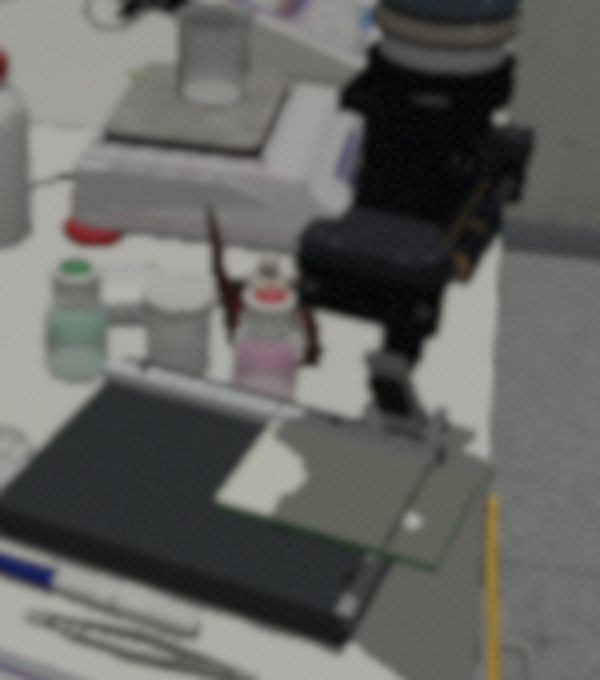

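Request:
apply_moves([
  {"x": 0,"y": -0.15,"z": 0,"rx": 0,"ry": 0,"rz": 0},
  {"x": 0,"y": -0.15,"z": 0,"rx": 0,"ry": 0,"rz": 0},
  {"x": 0,"y": 0,"z": 0,"rx": 0,"ry": 0,"rz": 0},
  {"x": 0,"y": 0.1,"z": 0,"rx": 0,"ry": 0,"rz": 0},
  {"x": 0,"y": 0.2,"z": 0,"rx": 0,"ry": 0,"rz": 0},
  {"x": 0,"y": 0.2,"z": -0.5,"rx": 0,"ry": 0,"rz": 0},
  {"x": 0,"y": 0,"z": -1,"rx": 0,"ry": 0,"rz": 0},
  {"x": 0,"y": 0,"z": -1,"rx": 0,"ry": 0,"rz": 0},
  {"x": 0,"y": 0.5,"z": -1,"rx": 0,"ry": 0,"rz": 0},
  {"x": 0,"y": 1,"z": 0,"rx": 0,"ry": 0,"rz": 0},
])

```text
time: 15.2
tcp_pos: [0.4111, -0.2208, 0.2402]
tool_rot: [3.116, -0.357, 0.013]
ft_force: [-0.6, -1.6, -0.1]
gripper_width: 0.003
```

Request:
apply_moves([
  {"x": 0,"y": 1,"z": 0,"rx": 0,"ry": 0,"rz": 0},
  {"x": 0,"y": 1,"z": 0,"rx": 0,"ry": 0,"rz": 0},
  {"x": 0,"y": 0.8,"z": 0,"rx": 0,"ry": 0,"rz": 0},
  {"x": 0,"y": 0,"z": 0,"rx": 0,"ry": 0,"rz": 0},
  {"x": 0,"y": 0,"z": 0,"rx": 0,"ry": 0,"rz": 0},
  {"x": 0,"y": 0,"z": 0,"rx": 0,"ry": 0,"rz": 0},
  {"x": 0,"y": 0,"z": 0,"rx": 0,"ry": 0,"rz": 0},
  {"x": 0,"y": 0,"z": 0,"rx": 0,"ry": 0,"rz": 0},
  {"x": 0,"y": 0,"z": 0,"rx": 0,"ry": 0,"rz": 0},
  {"x": 0,"y": 0,"z": 0,"rx": 0,"ry": 0,"rz": 0},
])

```text
time: 16.03
tcp_pos: [0.3899, -0.301, 0.2352]
tool_rot: [-3.121, 0.36, 0.0]
ft_force: [-0.2, -0.2, -0.4]
gripper_width: 0.005
```

Request:
apply_moves([
  {"x": 0,"y": 0,"z": 0,"rx": 0,"ry": 0,"rz": 0},
  {"x": 0,"y": 0,"z": 0,"rx": 0,"ry": 0,"rz": 0},
  {"x": 0,"y": 0,"z": 0,"rx": 0,"ry": 0,"rz": 0},
  {"x": 0,"y": 0,"z": 0,"rx": 0,"ry": 0,"rz": 0},
  {"x": 0,"y": 0,"z": 0,"rx": 0,"ry": 0,"rz": 0},
  {"x": 0,"y": 0,"z": 0,"rx": 0,"ry": 0,"rz": 0},
  {"x": 0,"y": 0,"z": 0,"rx": 0,"ry": 0,"rz": 0},
  {"x": 0,"y": 0,"z": 0,"rx": 0,"ry": 0,"rz": 0},
  {"x": 0,"y": 0,"z": 0,"rx": 0,"ry": 0,"rz": 0},
  {"x": 0,"y": 0,"z": 0,"rx": 0,"ry": 0,"rz": 0},
])

```text
time: 16.87
tcp_pos: [0.3896, -0.3018, 0.2352]
tool_rot: [3.121, -0.362, 0.0]
ft_force: [-0.3, 0.0, -0.7]
gripper_width: 0.002
```

Request:
apply_moves([
  {"x": 0,"y": 0,"z": 0,"rx": 0,"ry": 0,"rz": 0},
  {"x": 0,"y": 0,"z": 0,"rx": 0,"ry": 0,"rz": 0},
  {"x": 0,"y": 0,"z": 0,"rx": 0,"ry": 0,"rz": 0},
  {"x": 0,"y": 0,"z": 0,"rx": 0,"ry": 0,"rz": 0},
  {"x": 0,"y": 0,"z": 0,"rx": 0,"ry": 0,"rz": 0},
  {"x": 0,"y": 0,"z": 0,"rx": 0,"ry": 0,"rz": 0},
  {"x": 0,"y": 0,"z": 0,"rx": 0,"ry": 0,"rz": 0},
  {"x": 0,"y": 0,"z": 0,"rx": 0,"ry": 0,"rz": 0},
  {"x": 0,"y": 0,"z": 0,"rx": 0,"ry": 0,"rz": 0},
  {"x": 0,"y": 0,"z": 0,"rx": 0,"ry": 0,"rz": 0},
])

```text
time: 17.7
tcp_pos: [0.3896, -0.3018, 0.2352]
tool_rot: [3.121, -0.362, 0.0]
ft_force: [0.3, 1.0, 1.4]
gripper_width: 0.006
```

```bash
python3 meas.py; python3 -c "
from m import *
st()
d=ctrl.get_image('top');save(d,'t12.png',(180,120,360,295),4)
d=ctrl.get_image('side');save(d,'s12.png',(220,80,370,250),4)"
```

```text
line -35 -109.26022613513976 106.95768 174.47656
line -10 -109.30948351766241 119.34375 175.89842
line 0 -108.34161003765706 107.81706 175.3854
line 15 -108.47960505579599 115.92969 176.64714
line 30 -109.30345313562648 116.555336 175.79167
far -40 -8.0
far -10 -8.5
far 25 -8.0
left -95 36.0
left -60 36.0
left -25 36.0
right -60 [147. 144. 142. 143. 149. 153. 152. 148. 144. 136. 125. 129. 154. 172. 172. 172. 172. 171. 172. 173.]
right -45 [ 54.  60.  63.  78.  89. 123. 151. 152. 149. 134. 111. 127. 158. 172. 172. 172. 172. 173. 172. 172.]
right -25 [151. 151. 152. 152. 151. 151. 152. 152. 148. 144. 135. 131. 151. 169. 172. 173. 173. 172. 172. 171.]
t 17.75 tip board [ -84.4 -176.5] z 213.2 F [-0.2   0.77  0.01] Fboard -0.4 0.7 grip 0.01 rot [ 3.121 -0.362  0.   ] q [-0.89  0.36  1.77  0.    1.01  0.92]
```

View pics/t12.png

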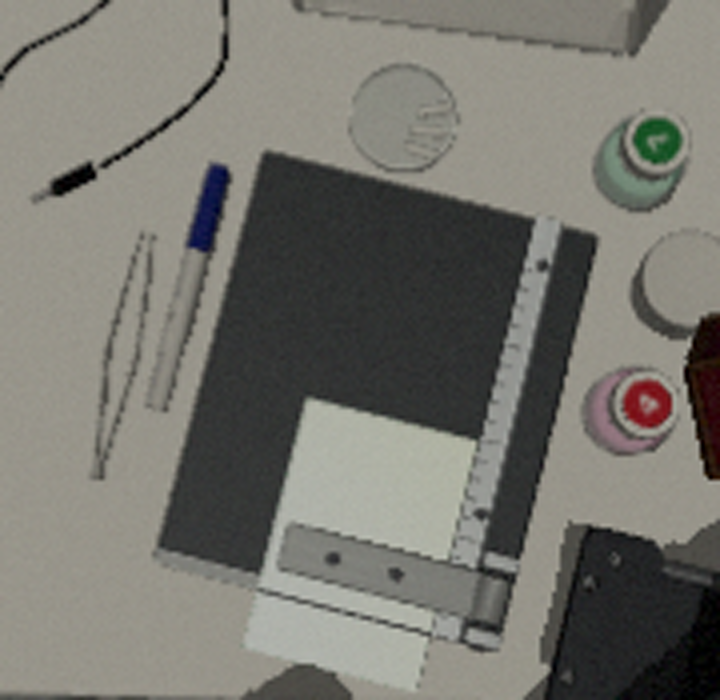

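View pics/s12.png

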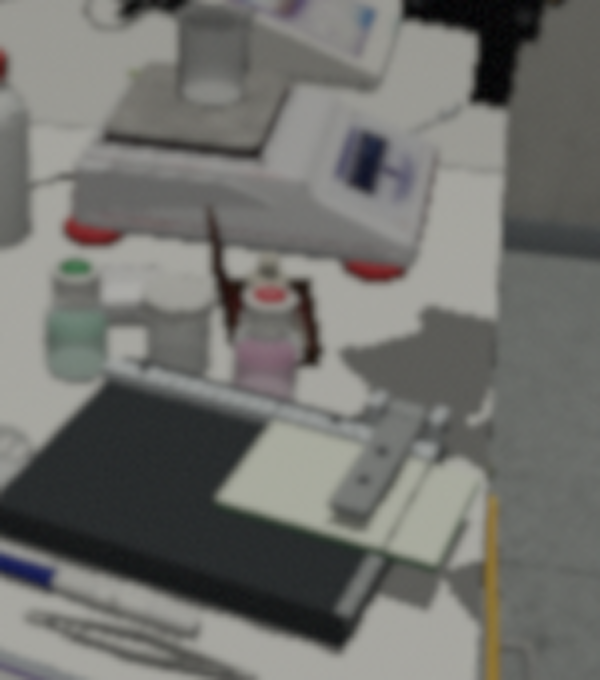

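Request:
apply_moves([
  {"x": 0,"y": 0,"z": 0,"rx": 0,"ry": 0,"rz": 0},
  {"x": 0,"y": 0,"z": 0,"rx": 0,"ry": 0,"rz": 0},
  {"x": 0,"y": 0,"z": 0,"rx": 0,"ry": 0,"rz": 0},
  {"x": 0,"y": 0,"z": 0,"rx": 0,"ry": 0,"rz": 0},
  {"x": 0,"y": 0,"z": 0,"rx": 0,"ry": 0,"rz": 0},
  {"x": 0,"y": 0,"z": 0,"rx": 0,"ry": 0,"rz": 0},
  {"x": 0,"y": 0,"z": 0,"rx": 0,"ry": 0,"rz": 0},
  {"x": 0,"y": 0,"z": 0,"rx": 0,"ry": 0,"rz": 0},
  {"x": 0,"y": 0,"z": 0,"rx": 0,"ry": 0,"rz": 0},
  {"x": 0,"y": 0,"z": 0,"rx": 0,"ry": 0,"rz": 0},
])

```text
time: 18.68
tcp_pos: [0.3897, -0.3017, 0.2352]
tool_rot: [-3.121, 0.362, 0.0]
ft_force: [0.0, -0.9, -0.0]
gripper_width: 0.007
```

Request:
apply_moves([
  {"x": 0,"y": 0,"z": 0,"rx": 0,"ry": 0,"rz": 0},
  {"x": 0,"y": 0,"z": 0,"rx": 0,"ry": 0,"rz": 0},
  {"x": 0,"y": 0,"z": 0,"rx": 0,"ry": 0,"rz": 0},
  {"x": 0,"y": 0,"z": 0,"rx": 0,"ry": 0,"rz": 0},
  {"x": 0,"y": 0,"z": 0,"rx": 0,"ry": 0,"rz": 0},
  {"x": 0,"y": 0,"z": 0,"rx": 0,"ry": 0,"rz": 0},
  {"x": 0,"y": 0,"z": 0,"rx": 0,"ry": 0,"rz": 0},
  {"x": 0,"y": 0,"z": 0,"rx": 0,"ry": 0,"rz": 0},
  {"x": 0,"y": 0,"z": 0,"rx": 0,"ry": 0,"rz": 0},
  {"x": 0,"y": 0,"z": 0,"rx": 0,"ry": 0,"rz": 0},
])

```text
time: 19.52
tcp_pos: [0.3896, -0.3018, 0.2352]
tool_rot: [3.121, -0.362, 0.0]
ft_force: [0.8, 0.7, -0.0]
gripper_width: 0.005
```

```bash
python3 meas.py|head -8; python3 -c "
from m import *
st()
for k in range(3):
  d=ctrl.get_image('top');C=cloud(d);c=C.reshape(-1,3);b=w2b(c)
  m=(abs(b[:,0]+85)<8)&(b[:,1]>-60)&(b[:,1]<22)&(c[:,2]>.04)
  p=np.polyfit(b[m,1],c[m,2]*1000,1);print(m.sum(),'slope',p[0],'z at pin',np.polyval(p,-78),'z at 0',p[1])
  mp=(b[:,0]>-60)&(b[:,0]<-20)&(b[:,1]>-45)&(b[:,1]<30);q=np.c_[b[mp],np.ones(mp.sum())];print('plate plane',np.linalg.lstsq(q,c[mp,2]*1000,rcond=None)[0])
d=ctrl.get_image('side');save(d,'s13.png',(270,140,370,230),6)"
```

```text
line -35 -109.2746562974434 103.248695 174.1302
line -10 -109.21661657290896 121.1849 175.64192
line 0 -108.34517099229299 107.143234 175.12923
line 15 -108.46964010441059 115.47656 175.75618
line 30 -109.40922476159027 117.04817 175.70183
far -40 -8.0
far -10 -8.5
far 25 -8.0
t 19.57 tip board [ -84.4 -176.5] z 213.2 F [-0.24 -0.39 -0.27] Fboard -0.1 -0.4 grip 0.01 rot [-3.121  0.362 -0.   ] q [-0.89  0.36  1.77  0.    1.01  0.92]
337 slope -0.006371702380779211 z at pin 52.3298306637767 z at 0 51.83283787807592
plate plane [1.21816186e-03 4.77180294e-03 3.59853196e+01]
338 slope 0.004880387241840674 z at pin 51.6526621253673 z at 0 52.03333233023087
plate plane [-8.75280394e-03  5.93384333e-03  3.56256283e+01]
338 slope 0.0037395722172769152 z at pin 51.81697239668298 z at 0 52.10865902963058
plate plane [3.83514363e-03 2.27409915e-03 3.60949449e+01]
```

View pics/s13.png

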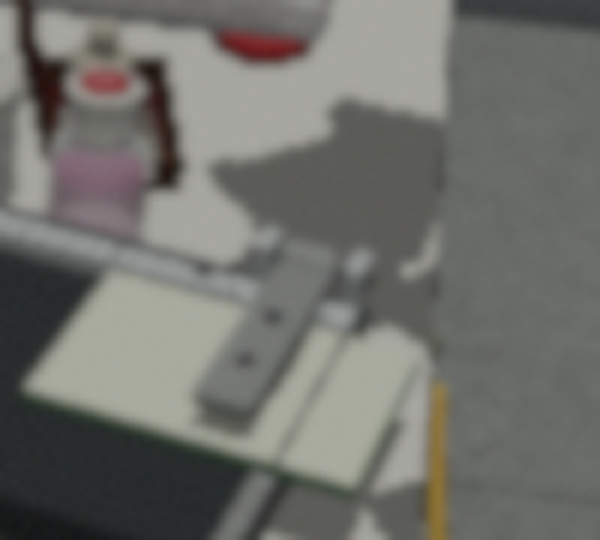

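The bar lies level on the plate: its slope is 0.00 ± 0.01 rad and its top is at 52 mm, as it should be. The plate is flat and the gripper is clear, so I am handing in.

```bash
python3 -c "
from workcell import ctrl
print(ctrl.sign_off())"
```

```text
the job is handed in; nothing more can be done
None
```

The plate is square against the fence with its scored line over the near end of the board, the hold-down bar lies flat on it, and the job is handed in. The hand-in itself reports no verdict.

**What I did:**
- I pushed the plate's left side with two open fingertips until it met the fence, at about 11 N.
- I then pushed its far end until the scored line reached the board's end.
- Finally I pushed the bar over from outside with the closed fingers until it sank by its own weight, and drew the gripper back clear.

**Last checks, all from the top camera:**

| Check | Measured | Allowed |
|---|---|---|
| Scored line, distance from the board's end | about 1 mm short of it | within 5 mm |
| Plate's left side, which puts its right side | about 1 mm from the fence | within 4 mm |
| Plate, angle to the fence | parallel to within about 0.01 rad | below 0.05 rad |
| Plate's top height | about 36 mm, flat | 33 to 40 mm (a 6 mm plate with its underside at 27 to 34 mm) |
| Bar slope | between -0.006 and 0.005 rad over three pictures | within 0.04 rad |

- **Disagreement:** the two cameras differed by about 1 mm on the line's position, and I went by the top camera.
- **Bystanders:** they look unmoved in the pictures, but I did not measure them one by one.
- **Time:** about 20 s of the 56 s.

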